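Put the mould-frame hardware back in its assortment case

TASK

Clear the four loose pieces of mould-frame hardware off the mat into the open assortment case: set each one down, without dropping it, flat on the bottom of the inset box that already holds a piece of its own kind (screw with screw, wing nut with wing nut, spacer with spacer, angle with angle). When all four are in and nothing stands above the rim, swing the lid gently down until it is fully shut. Leave the freshly coated ring mould on the mat where it stands.

Things in the scene. Friction and masses are not known exactly. Their poses are not given: they have to be found in the camera images.
- star_center (a point): Star-grip clamping screw: black five-lobed plastic head (32 mm across, 12 mm high) standing on the mat with its steel stud upward (10 mm diameter, from 12 to 34 mm above its underside); 55 g or so. Grip it by the stud. Its point is the centre, half-way up, z up.
- wing_center (a point): Steel wing nut standing on its hub: hub 20 mm diameter at the foot tapering to 18 mm, 15 mm high; two wings 6.5 mm thick along its x axis, span about 48 mm, total height 24 mm. Grip across its y. Its point is the centre, half-way up, z up.
- spacer_center (a point): Steel hexagonal spacer lying on a flat: 50 mm long along its x axis, 16 mm across flats and 16 mm high (18.5 mm wide across its side corners, along y). Grip across its y. Its point is the centre, half-way up, z up.
- angle_center (a point): Aluminium corner angle (L section): foot 36 (its x) by 28 (its y) by 8 mm thick flat on the mat, with an upright leg 8 mm thick (along x), 28 mm wide (along y), up to 36 mm above the underside, centred 14 mm to the -x side of the centre. Grip the leg across its x. The point is the centre of the foot's outline, half-way up (18 mm), z up.
- bay_star: White open inset box, one of four equal ones standing two by two in the case, in any order: 90 (its x) by 78 (y) by 34 mm high, walls and floor 2 mm. It already holds one star-grip screw, head down, fixed against its +x wall and taking up the last 34 mm of its length; the other floor is free. Origin at the centre of its underside, z up, +x towards the lid's hinge, -x roughly to the robot.
- bay_wing: White inset box, same size and axes as bay_star's; it already holds one wing nut, wings along y, fixed against its +x wall and taking up the last 22 mm of its length.
- bay_spacer: White inset box, same size and axes as bay_star's; it already holds one hexagonal spacer lying along y, fixed against its +x wall and taking up the last 18 mm of its length.
- bay_angle: White inset box, same size and axes as bay_star's; it already holds one corner angle, fixed against its +x wall and taking up the last 30 mm of its length. The grey case round the boxes: 192 (x) by 168 mm, walls and floor 4 mm, rim 50 mm above the table, fixed; its middle is midway between the four boxes, whose centres lie 46 mm (x) and 40 mm (y) from it.
- lid (a joint): Lid of the case, in rad: 0 shut on the rim, grows opening up and back; about 1.8 at the start, stop at 1.95. Hinge along the boxes' y, 96 mm to their +x side of the case's middle, 50 mm above the table. Grey frame 8 mm thick, clear panel, 192 mm from hinge to front edge, mid-front lip 44 mm wide reaching to 206 mm. Stiff hinge: it stays at any angle; 2 to 4 N at the front edge moves it.
- ring_mould: Bystander, leave it alone: round white mould shell in a steel band, 96 mm diameter and 44 mm high, with a green-blue coat and a ring of small steel studs inside, standing among the hardware on the 3 mm thick grey-green mat. Origin at the centre of its underside.

How it is judged:
By the outcome, as a careful person would: the job done as asked, in the order asked, and still so for the second after the job is handed in, with the robot touching nothing.
It also fails if it takes over 144 s, if anything falls off the work surface, if the arm or the gripper's body presses on something with over 40 N, if the wrist force passes 120 N, or if a joint passes its speed limit or range.

ROBOT

A 6-joint arm with a two-finger parallel gripper is mounted at the origin on the work surface. World frame = base frame: x ahead of the robot, y to its left, z up, the work surface at z = 0. Lengths are in m, angles in degrees, forces in N, time in s.
With the tool pointing down it reaches from about 0.35 to 0.875 m from the base axis. Payload 4.2 kg.
Tool frame: the origin (TCP) lies midway between the tips of the shut fingers; the grasp point (between the pads) lies 19 mm behind it (hold_point_z is the z of the grasp point in the tool frame, in m); z points along the fingers, y is the direction in which the jaws open and shut (so a half turn about z gives the same grasp; the last joint's range is limited). The gripper opens to 87 mm and grips with 3 to 60 N. Pads are 19 mm wide; open, the fingers measure 117 mm over their backs; the gripper's body (75 mm by 190 mm) begins 51 mm behind the grasp point.
Start: joints at [81.624, 22.042, 0.453, 0, -68.411, -14.817], TCP at [0.246, 0.574, 0.223] pointing down, gripper open.
Joint ranges: [-179.83, 179.83], [-69.29, 118.12], [-61.27, 80.66], [-181.25, 117.63], [-171.15, -9.14], [-177.46, 177.46]. Speed limits (degrees/s): [159.86, 159.86, 180, 180, 180, 180].

INTERFACE

Orientations are given as a 3x3 rotation matrix whose columns are the frame's x, y, z axes.
In Python, from station import * gives the robot as it stands. The module is installed in compiled form; this text tells all that it offers.
- The arm moves only by the tool jog_arm, never from a script. Its argument "moves" is a list of rows, each a list of 7 numbers: the closure, from -1 (fully open) to 1 (shut), then the shift along the tool's x, y, z in m, then the turn, a rotation vector about the tool's x, y, z in rad. In form: [[gripper, x, y, z, wx, wy, wz], ...]. A call has exactly 10 rows; each row is the pose to reach, as a shift and turn from the pose commanded when the call began, along the tool's axes at that moment; what a row does not reach only later rows make up. A row lasts 1/12 s, in which the tool goes at most 41.7 mm and 7.16 degrees, less where a joint would pass 70% of its speed; a pose out of reach is approached as far as the arm can. A call with a gripper value outside its range is refused whole. The fingers move at their own pace and stop on an object; the grip force is fixed at half the most. Time passes only in rows, so rows that repeat a pose let the fingers close, or fill a call up. It gives the time, the measured TCP pose, the force and the opening at its end, in the units of the state.
- sense(): the state, without advancing time (a new reading comes with each control period).
- capture(name): name is "scene" or "top" or "wrist"; returns a dict with "frame" (420x560x3 uint8, red, green, blue), "fov_y" (degrees; the focal length in pixels is half the picture's height over the tangent of half this angle, whatever the lens; pixels are square), "cx", "cy" (the principal point, pixels), "world_from_camera" (4x4, takes a point from camera to world coordinates). Camera axes: x right, y down, z forward; pixel columns grow to the right and rows downward; lengths in m; the calibration is good to about 2 mm. A picture is of the moment at which its call begins. There is no depth.
- finish_job(): hands the job in, once; it reports no verdict.
The state is a dict: "time_s": time; "joints": joint angles; "joint_velocities": joint speeds; "effort": joint torques, N m; "tcp_pos": TCP position; "ee_rot": TCP orientation; "wrist_force": force on the tool from outside, world axes, zero at the start; "moment": the same for the moment, N m; "gripper_width": opening from 0.0 (shut) to 1.0 (fully open).
Only numpy, scipy, OpenCV 4.12 (cv2) and the standard library are available. Lean on these libraries where they do the work, as an engineer would, in place of code of your own. Each camera call takes 0.05 s, during which the arm holds its last target.

## Working session

There is one attempt and no reset: what is moved stays moved. The work goes in short steps, Python scripts to look and compute and a tool call to move; the robot and the scene stay as the last step left them, time stands still between calls to the robot, and variables do not carry over. Pictures are saved under pics/ and viewed, and the job is handed in when it is done.

Besides the shell and the picture viewer there is one more tool, called as name([rows], argument=value, ...), one row to a line, values as JSON. jog_arm: Moves the arm, as the interface text tells. Its arguments: {"type":"object","properties":{"moves":{"type":"array"}},"required":["moves"]}

```bash
mkdir -p pics
python3 - <<'E'
from station import *
import cv2
s=sense();print(s)
for n in ["scene","top","wrist"]:
    c=capture(n);print(n,c["fov_y"],c["cx"],c["cy"],c["world_from_camera"])
    cv2.imwrite(f"pics/{n}0.png",c["frame"][:,:,::-1])
E
```

```text
{'time_s': 0.0, 'joints': array([ 8.16236378e+01,  2.20912029e+01,  3.79296580e-01, -3.26288885e-02,
       -6.84098175e+01, -1.48165400e+01]), 'joint_velocities': array([-0.08119311,  0.01700043, -0.0265279 , -0.09105878,  0.00144983,
       -0.04249204]), 'effort': array([-1.50693926e-03, -3.90664351e+01,  1.87399668e+01,  4.21975538e+00,
        1.09705448e-02, -1.92356288e-04]), 'tcp_pos': array([0.24586991, 0.57394518, 0.22144222]), 'ee_rot': array([[ 9.19101379e-01, -3.94020254e-01, -8.33352783e-04],
       [-3.94021134e-01, -9.19099150e-01, -2.02462204e-03],
       [ 3.18082547e-05,  2.18919151e-03, -9.99997603e-01]]), 'wrist_force': array([-0.57730871, -0.28879748,  0.20656908]), 'moment': array([-0.02307008, -0.00514535, -0.03132887]), 'gripper_width': 0.9974811328665928}
scene 57.080119407128116 277.91677444923374 212.90564967529986 [[ 0.08906708  0.85343595 -0.51353105  0.86958949]
 [ 0.99594587 -0.08283493  0.03507418 -0.02174843]
 [-0.01260474 -0.51457308 -0.85735387  0.67574411]
 [ 0.          0.          0.          1.        ]]
top 51.08607923922717 270.1996771316893 205.23723918978789 [[ 0.01348922 -0.97483577  0.22251577  0.3490321 ]
 [-0.99990601 -0.01260508  0.00539318  0.00129222]
 [-0.00245263 -0.22256761 -0.97491417  0.81431634]
 [ 0.          0.          0.          1.        ]]
wrist 68.32718119587373 278.21961725961165 203.94822550694093 [[-0.39406205 -0.87620139 -0.27746393  0.32377294]
 [-0.91908205  0.37627062  0.11708377  0.54109027]
 [ 0.00181256  0.30115038 -0.95357494  0.38372177]
 [ 0.          0.          0.          1.        ]]
```

View pics/scene0.png

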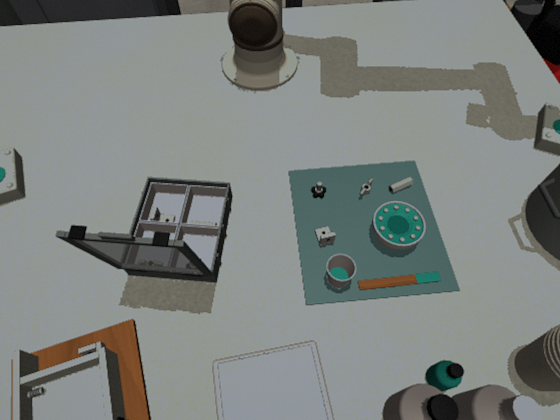

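View pics/top0.png

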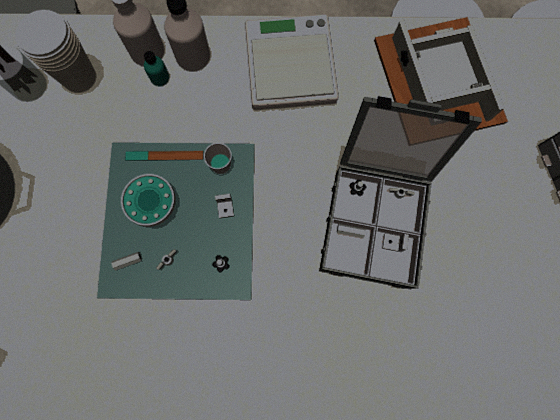

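View pics/wrist0.png

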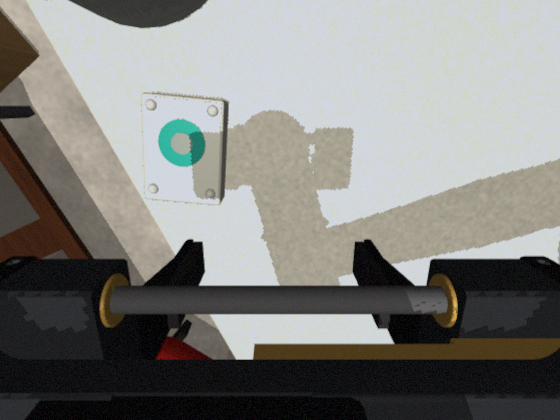

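```bash
cat > h.py <<'E'
from station import *
import cv2, numpy as np
def cast(c,u,v,z):
    M=c["world_from_camera"]; f=c["frame"].shape[0]/2/np.tan(np.radians(c["fov_y"]/2))
    d=M[:3,:3]@np.array([(u-c["cx"])/f,(v-c["cy"])/f,1]); o=M[:3,3]
    return o+d*(z-o[2])/d[2]
def proj(c,p):
    M=c["world_from_camera"]; f=c["frame"].shape[0]/2/np.tan(np.radians(c["fov_y"]/2))
    q=M[:3,:3].T@(np.array(p,float)-M[:3,3]); return f*q[0]/q[2]+c["cx"],f*q[1]/q[2]+c["cy"]
def save(c,n,box=None,k=1):
    im=c["frame"][:,:,::-1]
    if box: im=im[box[1]:box[3],box[0]:box[2]]
    im=cv2.resize(im,None,fx=k,fy=k,interpolation=cv2.INTER_CUBIC)
    cv2.imwrite("pics/"+n+".png",im)
E
python3 - <<'E'
from h import *
c=capture("top")
save(c,"matA",(95,135,260,305),4.4); save(c,"caseA",(310,85,490,300),2.8)
E
```

```text
(no output)
```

View pics/matA.png

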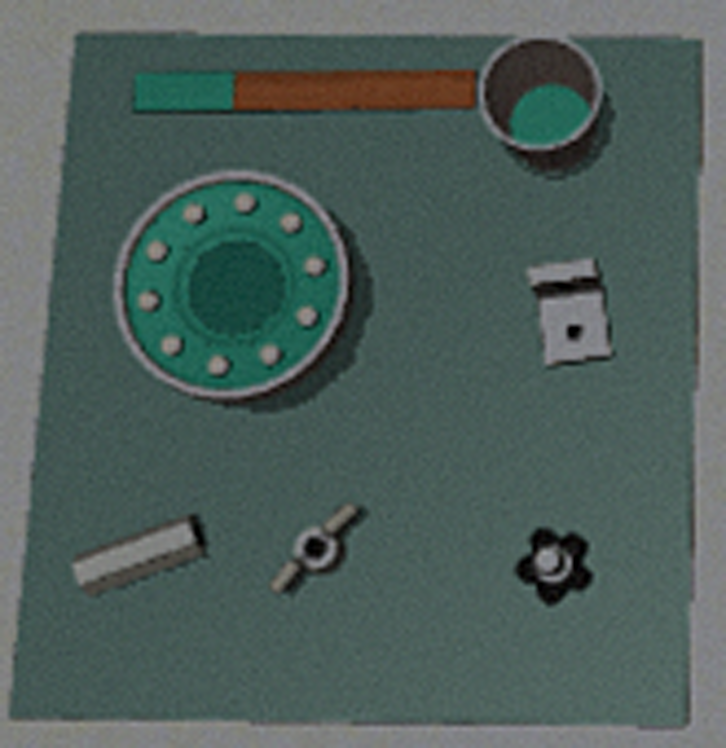

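View pics/caseA.png

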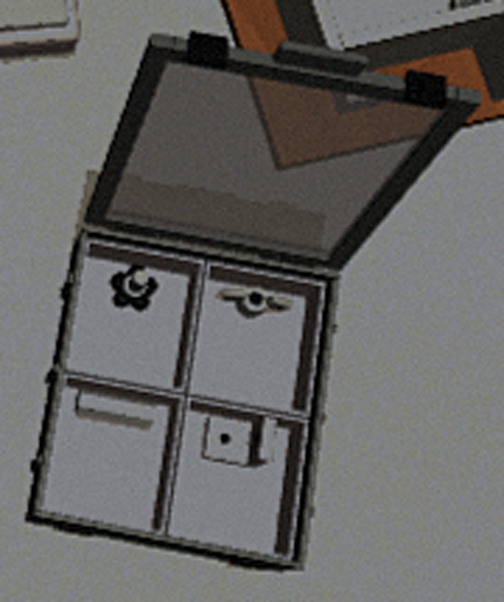

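Run:
```python
from h import *
c=capture("top"); k=4.4
def P(u,v,z): return cast(c,95+(u+.5)/k-.5,135+(v+.5)/k-.5,z)
def show(n,*a): print(n,*[np.round(x*1000,1) for x in a])
show("star top z37",P(550,558,.037)); show("star head z15",P(554,566,.013))
show("wing hub rim z18",P(317,549,.018)); w=[P(355,512,.025),P(282,585,.025)];show("wing ends",*w,(w[0]+w[1])/2); d=w[1]-w[0];print(np.degrees(np.arctan2(d[1],d[0])),np.hypot(*d[:2]))
# spacer top flat: z19, corners
q=[P(74,567,.019),P(188,517,.019),P(84,585,.019),P(202,540,.019)]
q=[P(72,565,.019),P(190,516,.019)];show("sp top edge",*q);d=q[1]-q[0];print(np.degrees(np.arctan2(d[1],d[0])),np.hypot(*d[:2]))
q=[P(528,268,.039),P(598,260,.039)];show("angle leg outer top",*q);d=q[1]-q[0];print(np.degrees(np.arctan2(d[1],d[0])),np.hypot(*d[:2]))
q=[P(548,367,.011),P(612,356,.011)];show("angle foot end",*q);d=q[1]-q[0];print(np.degrees(np.arctan2(d[1],d[0])),np.hypot(*d[:2]))
q=[P(120,285,.047),P(350,285,.047),P(235,172,.047),P(235,398,.047)];show("mould",*q)
k=2.8
def C(u,v,z): return cast(c,310+(u+.5)/k-.5,85+(v+.5)/k-.5,z)
q=[C(27,518,.05),C(300,568,.05),C(338,270,.05),C(85,232,.05)];show("case",*q,sum(q)/4)
for i in range(4):
    d=q[(i+1)%4]-q[i];print(np.degrees(np.arctan2(d[1],d[0])),np.hypot(*d[:2]))
show("cross",C(190,393,.038))
```

```text
star top z37 [423.7  93.4  37. ]
star head z15 [422.7  94.5  13. ]
wing hub rim z18 [427.9 191.6  18. ]
wing ends [442.5 175.4  25. ] [412.4 203.2  25. ] [427.5 189.3  25. ]
137.2178682267674 0.04094892311663714
sp top edge [419.9 291.5  19. ] [440.7 244.7  19. ]
-66.09591912560204 0.051179165038301715
angle leg outer top [542.8 107.   39. ] [546.6  78.1  39. ]
-82.52232756794638 0.02908443124862969
angle foot end [506.7 100.5  11. ] [511.8  73.5  11. ]
-79.27898900448851 0.027433115010938768
mould [531.5 272.3  47. ] [532.7 178.3  47. ] [580.2 229.   47. ] [485.3 221.8  47. ]
case [410.5 -80.8  50. ] [ 382.4 -247.1   50. ] [ 571.9 -283.    50. ] [ 595.5 -120.6   50. ] [ 490.1 -182.9   50. ]
-99.58890203314355 0.1686360421010873
-10.742827379860003 0.19285413593294573
81.7458811383508 0.16416362315495592
167.86594658060227 0.1891775727804606
cross [ 492.3 -187.3   38. ]
```

```bash
cat > plan.py <<'E'
# usage: plan.py x y z psi  -> prints delta from commanded pose ; plan.py --done dx dy dz wz updates
import sys, json, numpy as np, os
F="cmd.json"
c=json.load(open(F)) if os.path.exists(F) else [0.246,0.574,0.223,-23.193]
a=sys.argv[1:]
def axes(p): p=np.radians(p); return np.array([np.cos(p),np.sin(p)]),np.array([np.sin(p),-np.cos(p)])
X,Y=axes(c[3])
if a[0]=="--done":
    dx,dy,dz,wz=map(float,a[1:]); q=np.array(c[:2])+dx*X+dy*Y
    c=[q[0],q[1],c[2]-dz,c[3]-np.degrees(wz)]; json.dump(c,open(F,"w")); print("cmd",np.round(c,4)); 
else:
    x,y,z,p=map(float,a); d=np.array([x,y])-c[:2]
    print("delta",np.round([d@X,d@Y,c[2]-z,-np.radians(p-c[3])],4),"rows lin",round(np.linalg.norm([*d,c[2]-z])/.0417,1),"rot",round(abs(p-c[3])/7.16,1))
E
python3 plan.py 0.423 0.094 0.16 -190
```

```text
delta [0.3517 0.3715 0.063  2.9113] rows lin 12.4 rot 23.3
```

jog_arm([
  [-0.2,0.01,0.01,0,0,0,0.1],
  [-0.2,0.03,0.03,0,0,0,0.2],
  [-0.2,0.05,0.05,0,0,0,0.3],
  [-0.2,0.07,0.075,0,0,0,0.4],
  [-0.2,0.09,0.095,0,0,0,0.5],
  [-0.2,0.11,0.12,0,0,0,0.6],
  [-0.2,0.13,0.14,0,0,0,0.7],
  [-0.2,0.15,0.16,0,0,0,0.8],
  [-0.2,0.17,0.18,0,0,0,0.9],
  [-0.2,0.19,0.2,0,0,0,1.0],
])

```text
time_s: 1.08
tcp_pos: [0.3422, 0.3144, 0.2227]
ee_rot: [[0.161, -0.987, 0.0], [-0.987, -0.161, 0.0], [-0.0, -0.0, -1.0]]
wrist_force: [0.7, 0.1, -0.3]
gripper_width: 0.601
```

```bash
python3 plan.py --done 0.19 0.2 0 1.0; python3 plan.py 0.423 0.094 0.16 -190; python3 -c "
from station import *
s=sense();print(s['tcp_pos'],s['ee_rot'],s['joints'],s['gripper_width'])"
```

```text
cmd [  0.3419   0.3153   0.223  -80.4888]
delta [ 0.2317 -0.0434  0.063   1.9113] rows lin 5.9 rot 15.3
[0.34216779 0.31435292 0.22265724] [[ 1.60596729e-01 -9.87020103e-01  8.66245256e-05]
 [-9.87020083e-01 -1.60596706e-01  2.31992549e-04]
 [-2.15069696e-04 -1.22757391e-04 -9.99999969e-01]] [ 6.26885216e+01  6.21998256e+00 -2.10177043e+01 -1.89974459e-03
 -6.27482254e+01 -5.34461182e+01] 0.6014489555499932
```

jog_arm([
  [-0.2,0.012,-0.002,0,0,0,0.1],
  [-0.2,0.03,-0.005,0,0,0,0.2],
  [-0.2,0.055,-0.01,0,0,0,0.3],
  [-0.2,0.08,-0.015,0,0,0,0.4],
  [-0.2,0.11,-0.02,0,0,0,0.5],
  [-0.2,0.14,-0.025,0,0,0,0.6],
  [-0.2,0.17,-0.03,0,0,0,0.7],
  [-0.2,0.2,-0.035,0,0,0,0.8],
  [-0.2,0.22,-0.04,0,0,0,0.9],
  [-0.2,0.23,-0.043,0,0,0,1.0],
])

```text
time_s: 1.92
tcp_pos: [0.4226, 0.094, 0.2226]
ee_rot: [[-0.746, -0.666, 0.0], [-0.666, 0.746, -0.0], [0.0, -0.0, -1.0]]
wrist_force: [-0.2, 0.6, -0.4]
gripper_width: 0.599
```

```bash
python3 plan.py --done 0.23 -0.043 0 1.0; python3 plan.py 0.423 0.094 0.15 -190
python3 - <<'E'
from h import *
c=capture("wrist");save(c,"w1",None,1.4)
s=sense();print(s["tcp_pos"],proj(c,s["tcp_pos"]),proj(c,[.423,.094,.02]))
E
```

```text
cmd [ 4.223000e-01  9.560000e-02  2.230000e-01 -1.377846e+02]
delta [ 6.000e-04 -1.700e-03  7.300e-02  9.113e-01] rows lin 1.8 rot 7.3
[0.4229722  0.09373252 0.22258168] (np.float64(279.43133692858305), np.float64(255.61753757773766)) (np.float64(278.99707650013505), np.float64(178.2748587791655))
```

View pics/w1.png

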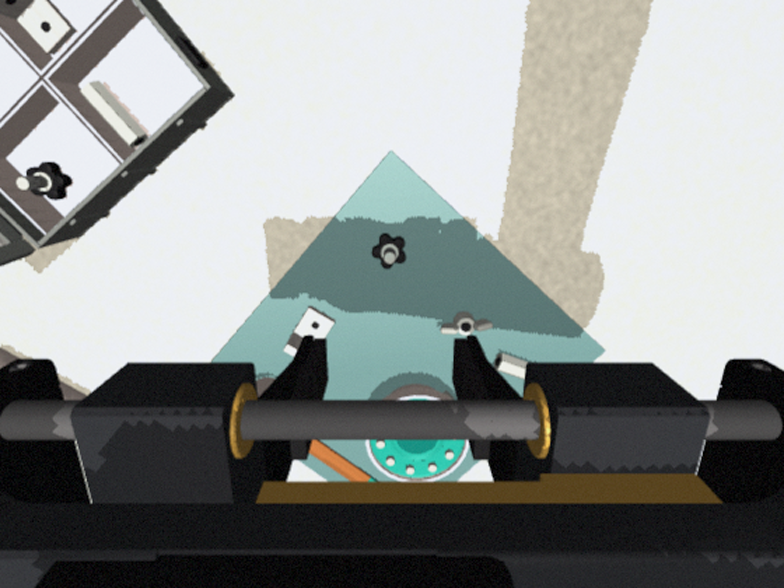

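Run:
```python
from h import *
c=capture("wrist")
def P(u,v,z): return np.round(1000*cast(c,(u+.5)/1.4-.5,(v+.5)/1.4-.5,z),1)
print("stud top",P(389,256,.037),"head",P(389,249,.014)); print("wing",P(465,326,.018),P(442,328,.025),P(490,322,.025))
print("angle foot end",P(313,308,.011),P(335,321,.011))
save(c,"w1c",(170,100,390,280),3.6)
```

```text
stud top [425.3  93.4  37. ] head [424.8  92.9  14. ]
wing [431.8 192.1  18. ] [445.6 175.   25. ] [412.9 203.1  25. ]
angle foot end [513.2  77.8  11. ] [509.7 101.2  11. ]
```

View pics/w1c.png

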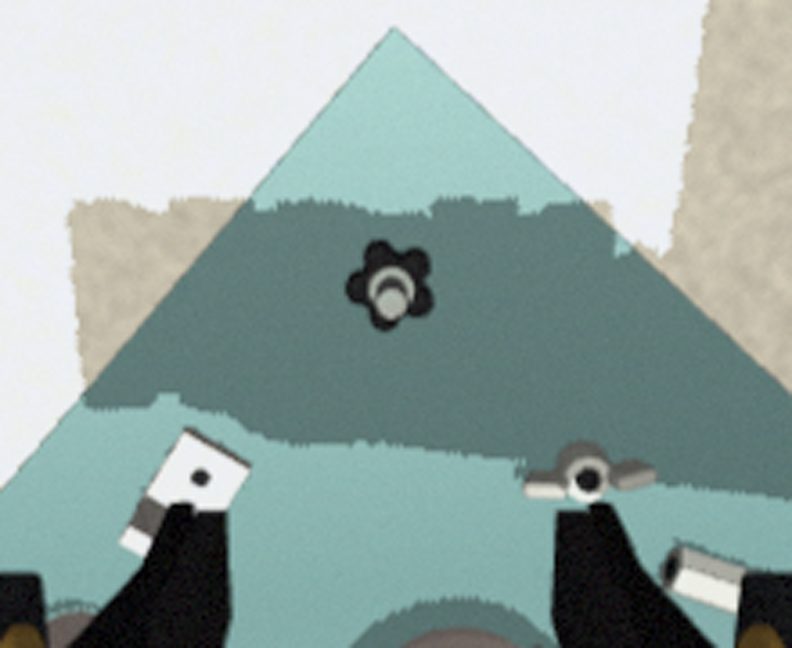

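```bash
python3 plan.py 0.4245 0.0935 0.06 -190
```

```text
delta [-2.000e-04 -3.000e-03  1.630e-01  9.113e-01] rows lin 3.9 rot 7.3
```

jog_arm([
  [-0.2,0,-0.003,0.015,0,0,0.1],
  [-0.2,0,-0.003,0.035,0,0,0.2],
  [-0.2,0,-0.003,0.06,0,0,0.3],
  [-0.2,0,-0.003,0.085,0,0,0.4],
  [-0.2,0,-0.003,0.11,0,0,0.5],
  [-0.2,0,-0.003,0.13,0,0,0.6],
  [-0.2,0,-0.003,0.145,0,0,0.7],
  [-0.2,0,-0.003,0.155,0,0,0.8],
  [-0.2,0,-0.003,0.163,0,0,0.91],
  [-0.2,0,-0.003,0.163,0,0,0.91],
])

```text
time_s: 2.85
tcp_pos: [0.4232, 0.094, 0.0581]
ee_rot: [[-0.985, 0.171, -0.003], [0.171, 0.985, -0.002], [0.003, -0.002, -1.0]]
wrist_force: [-0.1, -0.3, 0.4]
gripper_width: 0.601
```

```bash
python3 plan.py --done 0 -0.003 0.163 0.91; python3 plan.py 0.4245 0.0935 0.0175 -190
python3 - <<'E'
from h import *
c=capture("wrist");save(c,"w2",None,1.4)
s=sense();print(s["tcp_pos"],s["wrist_force"],proj(c,[.4245,.0935,.037]))
E
```

```text
cmd [ 4.243000e-01  9.340000e-02  6.000000e-02 -1.899237e+02]
delta [-0.0002  0.0002  0.0425  0.0013] rows lin 1.0 rot 0.0
[0.423883   0.09422997 0.05900269] [ 0.21194726  0.30605671 -1.24308401] (np.float64(278.1217073300926), np.float64(241.52177489134326))
```

View pics/w2.png

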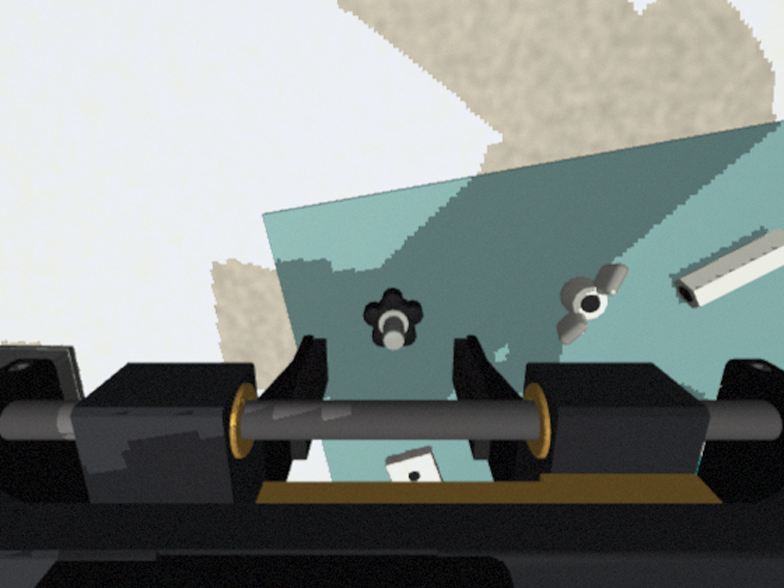

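jog_arm([
  [-0.2,-0.001,0.0015,0.01,0,0,0],
  [-0.2,-0.001,0.0015,0.022,0,0,0],
  [-0.2,-0.001,0.0015,0.032,0,0,0],
  [-0.2,-0.001,0.0015,0.039,0,0,0],
  [-0.2,-0.001,0.0015,0.0425,0,0,0],
  [-0.2,-0.001,0.0015,0.0425,0,0,0],
  [0.4,-0.001,0.0015,0.0425,0,0,0],
  [0.8,-0.001,0.0015,0.0425,0,0,0],
  [1,-0.001,0.0015,0.0425,0,0,0],
  [1,-0.001,0.0015,0.0425,0,0,0],
])

```text
time_s: 3.73
tcp_pos: [0.426, 0.0953, 0.0175]
ee_rot: [[-0.985, 0.172, 0.001], [0.172, 0.985, 0.001], [-0.001, 0.001, -1.0]]
wrist_force: [-0.2, -0.1, 0.3]
gripper_width: 0.381
```

jog_arm([
  [1,0,0,0,0,0,0],
  [1,0,0,0,0,0,0],
  [1,0,0,0,0,0,0],
  [1,0,0,0,0,0,0],
  [1,0,0,-0.005,0,0,0],
  [1,0,0,-0.015,0,0,0],
  [1,0,0,-0.035,0,0,0],
  [1,0,0,-0.065,0,0,0],
  [1,0,0,-0.09,0,0,0],
  [1,0,0,-0.1,0,0,0],
])

```text
time_s: 4.57
tcp_pos: [0.4273, 0.096, 0.1206]
ee_rot: [[-0.985, 0.172, 0.005], [0.172, 0.985, 0.003], [-0.005, 0.004, -1.0]]
wrist_force: [0.1, 1.5, 0.0]
gripper_width: 0.104
```

```bash
python3 plan.py --done -0.001 0.0015 0.0425 0;  python3 plan.py --done 0 0 -0.1 0
python3 - <<'E'
from h import *
c=capture("wrist");save(c,"w3",None,1.4)
s=sense();print(s["tcp_pos"],s["wrist_force"],s["gripper_width"]*87)
E
```

```text
cmd [ 4.256000e-01  9.470000e-02  1.750000e-02 -1.899237e+02]
cmd [ 4.256000e-01  9.470000e-02  1.175000e-01 -1.899237e+02]
[0.42773361 0.09625023 0.12119668] [ 0.68875284 -0.27404129  0.64742353] 8.669024348143425
```

View pics/w3.png

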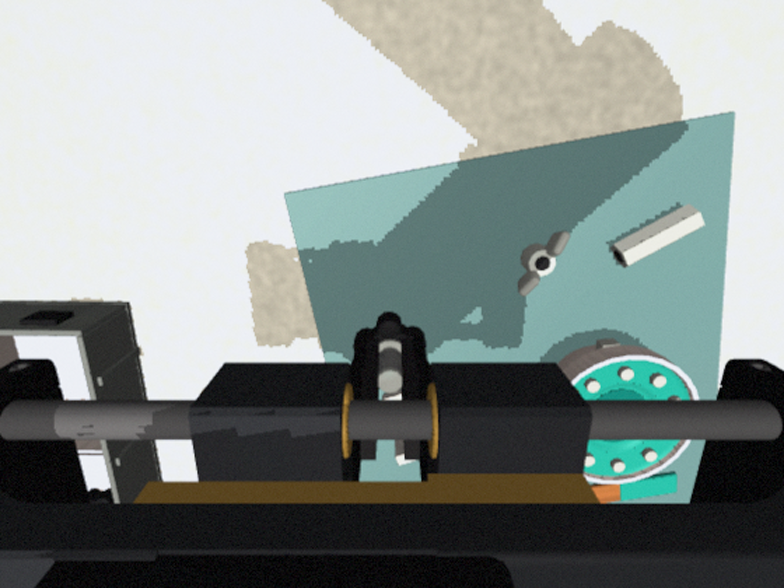

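Run:
```python
from h import *
c=capture("top");save(c,"caseB",(315,160,445,295),4.4)
```

```text
(no output)
```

View pics/caseB.png

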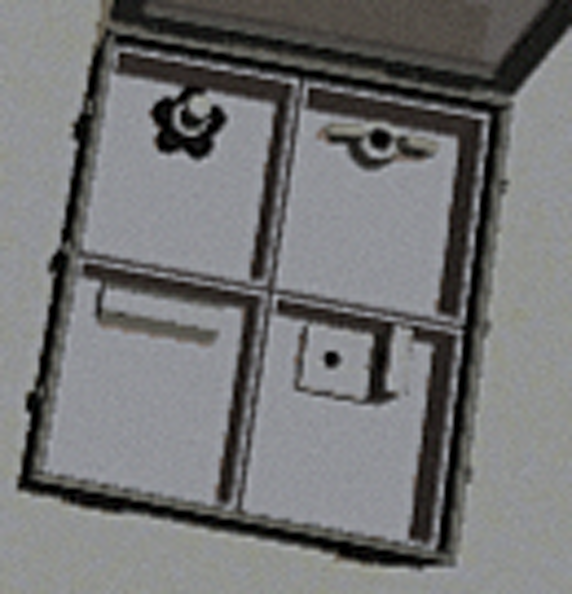

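Run:
```python
from h import *
c=capture("top")
def P(u,v,z): return 1000*cast(c,315+(u+.5)/4.4-.5,160+(v+.5)/4.4-.5,z)
print("cross",P(270,292,.038))
a,b=P(301,85,.038),P(235,507,.038);d=a-b;print(a,b,(a+b)/2,np.degrees(np.arctan2(d[1],d[0])),np.hypot(*d[:2]))
a,b=P(78,260,.038),P(463,327,.038);d=a-b;print(a,b,(a+b)/2,np.degrees(np.arctan2(d[1],d[0]))-90,np.hypot(*d[:2]))
print("star in bay",P(196,112,.04))
```

```text
cross [ 490.55684078 -184.43748927   38.        ]
[ 578.43359219 -200.87498339   38.        ] [ 403.64864379 -167.07154583   38.        ] [ 491.04111799 -183.97326461   38.        ] -10.945876469426558 178.02373599988755
[ 502.81758553 -106.52524921   38.        ] [ 477.16781112 -262.06024639   38.        ] [ 489.99269833 -184.2927478    38.        ] -9.364543675727631 157.63580264821533
star in bay [ 565.62870214 -156.31113893   40.        ]
```

```bash
cat > case.py <<'E'
import sys,numpy as np
x,y=map(float,sys.argv[1:3]); t=np.radians(-10.2); c,s=np.cos(t),np.sin(t)
print("world",round(.4905+x*c-y*s,4),round(-.184+x*s+y*c,4))
E
python3 case.py .029 .04; python3 plan.py 0.5261 -0.1497 0.1175 -190.2
```

```text
world 0.5261 -0.1498
delta [-0.1412 -0.2234  0.      0.0048] rows lin 6.3 rot 0.0
```

jog_arm([
  [1,-0.004,-0.006,0,0,0,0],
  [1,-0.015,-0.023,0,0,0,0],
  [1,-0.033,-0.052,0,0,0,0],
  [1,-0.055,-0.087,0,0,0,0],
  [1,-0.078,-0.123,0,0,0,0.005],
  [1,-0.1,-0.158,0,0,0,0.005],
  [1,-0.12,-0.19,0,0,0,0.005],
  [1,-0.133,-0.211,0,0,0,0.005],
  [1,-0.14,-0.221,0,0,0,0.005],
  [1,-0.141,-0.223,0,0,0,0.005],
])

```text
time_s: 5.55
tcp_pos: [0.5258, -0.151, 0.115]
ee_rot: [[-0.984, 0.181, -0.003], [0.181, 0.984, -0.0], [0.003, -0.001, -1.0]]
wrist_force: [0.8, 0.5, -0.6]
gripper_width: 0.104
```

```bash
python3 plan.py --done -0.141 -0.223 0 0.005
python3 - <<'E'
from h import *
c=capture("wrist");save(c,"w4",None,1.4)
s=sense();print(s["tcp_pos"],s["wrist_force"],s["gripper_width"]*87)
t=capture("top");save(t,"t4",(315,85,485,295),2.8)
E
```

```text
cmd [ 5.260000e-01 -1.493000e-01  1.175000e-01 -1.902102e+02]
[ 0.5253415  -0.15003933  0.11523423] [ 0.77661365 -0.18129607  0.12926267] 9.156050884921692
```

View pics/w4.png

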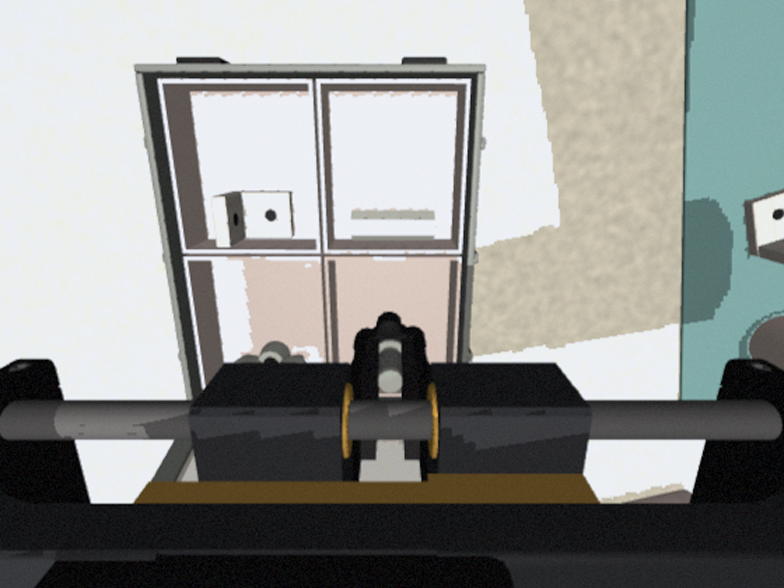

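View pics/t4.png

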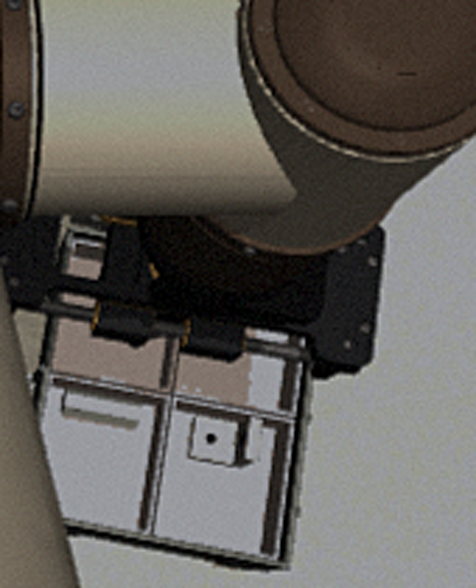

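Run:
```python
from h import *
c=capture("wrist")
def P(u,v,z): return 1000*cast(c,(u+.5)/1.4-.5,(v+.5)/1.4-.5,z)
print("cross",P(323,253,.038))
a,b=P(135,67,.05),P(487,67,.05);d=b-a;print(a,b,(a+b)/2,np.degrees(np.arctan2(d[1],d[0]))-90,np.hypot(*d[:2]))
t=np.radians(-10.2);m=(a+b)/2; print("mid from front",m[:2]+96*np.array([np.cos(t),np.sin(t)]))
a,b=P(317,78,.038),P(328,375,.038);d=b-a;print("div",np.degrees(np.arctan2(d[1],d[0])))
a,b=P(458,375,.038),P(469,80,.038);print("walls y",a,b)
s=sense();print(s["tcp_pos"])
```

```text
cross [ 492.81455917 -181.78596502   38.        ]
[ 385.9609595  -247.22224312   50.        ] [415.89852176 -82.2938405   50.        ] [ 400.92974063 -164.75804181   50.        ] -10.28822656516752 167.6234936573981
mid from front [ 495.41251899 -181.75817688]
div -10.830402809493007
walls y [ 583.37561228 -116.71145254   38.        ] [418.67238482 -89.15949274  38.        ]
[ 0.5250897  -0.14832558  0.11598081]
```

jog_arm([
  [1,-0.001,0,0.008,0,0,0],
  [1,-0.001,0,0.022,0,0,0],
  [1,-0.001,0,0.038,0,0,0],
  [1,-0.001,0,0.053,0,0,0],
  [1,-0.001,0,0.066,0,0,0],
  [1,-0.001,0,0.077,0,0,0],
  [1,-0.001,0,0.085,0,0,0],
  [1,-0.001,0,0.09,0,0,0],
  [1,-0.001,0,0.093,0,0,0],
  [1,-0.001,0,0.093,0,0,0],
])

```text
time_s: 6.53
tcp_pos: [0.5269, -0.1485, 0.0237]
ee_rot: [[-0.984, 0.177, -0.001], [0.177, 0.984, 0.0], [0.001, -0.0, -1.0]]
wrist_force: [-0.5, -0.1, -1.6]
gripper_width: 0.1
```

jog_arm([
  [1,0,0,0,0,0,0],
  [1,0,0,0,0,0,0],
  [1,0,0,0.001,0,0,0],
  [1,0,0,0.001,0,0,0],
  [1,0,0,0.002,0,0,0],
  [1,0,0,0.002,0,0,0],
  [1,0,0,0.003,0,0,0],
  [1,0,0,0.003,0,0,0],
  [1,0,0,0.0035,0,0,0],
  [1,0,0,0.0035,0,0,0],
])

```text
time_s: 7.37
tcp_pos: [0.5271, -0.149, 0.0204]
ee_rot: [[-0.984, 0.177, -0.0], [0.177, 0.984, 0.0], [0.0, 0.0, -1.0]]
wrist_force: [-1.1, -0.5, -1.4]
gripper_width: 0.106
```

```bash
python3 plan.py --done -0.001 0 0.093 0; python3 plan.py --done 0 0 0.0035 0
python3 - <<'E'
from h import *
c=capture("wrist");save(c,"w5",None,1.4)
s=sense();print(s["tcp_pos"],s["wrist_force"],s["gripper_width"]*87)
E
```

```text
cmd [ 5.270000e-01 -1.495000e-01  2.450000e-02 -1.902102e+02]
cmd [ 5.270000e-01 -1.495000e-01  2.100000e-02 -1.902102e+02]
[ 0.52704518 -0.14899827  0.02045586] [ 0.46428018 -0.3867394  -0.1310252 ] 8.755829424200117
```

View pics/w5.png

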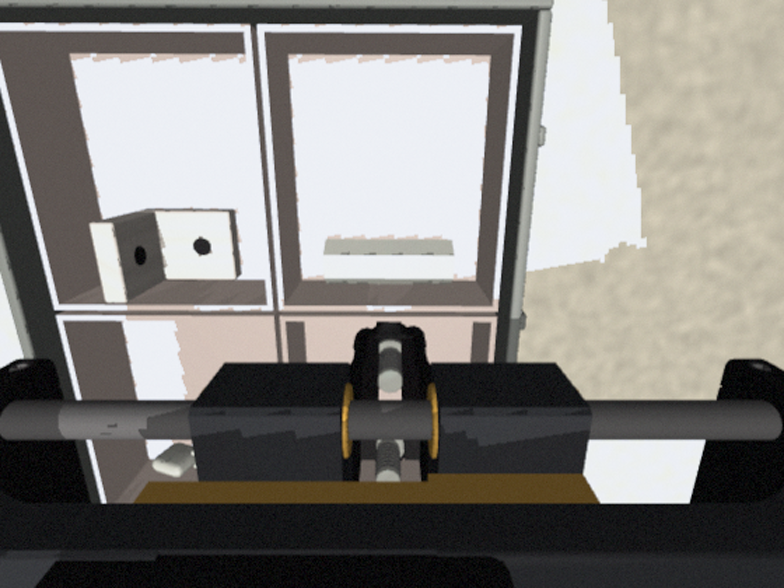

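jog_arm([
  [1,0,0,0,0,0,0],
  [1,0,0,0,0,0,0],
  [1,0,0,0.0005,0,0,0],
  [1,0,0,0.0005,0,0,0],
  [1,0,0,0.001,0,0,0],
  [1,0,0,0.001,0,0,0],
  [1,0,0,0.001,0,0,0],
  [1,0,0,0.001,0,0,0],
  [1,0,0,0.001,0,0,0],
  [1,0,0,0.001,0,0,0],
])

```text
time_s: 8.25
tcp_pos: [0.5272, -0.149, 0.0201]
ee_rot: [[-0.984, 0.177, 0.0], [0.177, 0.984, -0.0], [-0.0, -0.0, -1.0]]
wrist_force: [-1.3, 0.8, 5.9]
gripper_width: 0.104
```

```bash
python3 plan.py --done 0 0 0.001 0
```

```text
cmd [ 5.270000e-01 -1.495000e-01  2.000000e-02 -1.902102e+02]
```

jog_arm([
  [0.6,0,0,0,0,0,0],
  [0.5,0,0,0,0,0,0],
  [0.4,0,0,0,0,0,0],
  [0.4,0,0,-0.004,0,0,0],
  [0.4,0,0,-0.014,0,0,0],
  [0.4,0,0,-0.034,0,0,0],
  [0.4,0,0,-0.06,0,0,0],
  [0.4,0,0,-0.085,0,0,0],
  [0.4,0,0,-0.1,0,0,0],
  [0.4,0,0,-0.1,0,0,0],
])

```text
time_s: 9.08
tcp_pos: [0.5298, -0.1493, 0.1244]
ee_rot: [[-0.984, 0.176, 0.009], [0.176, 0.984, -0.001], [-0.009, 0.001, -1.0]]
wrist_force: [0.4, -0.1, 0.3]
gripper_width: 0.301
```

```bash
python3 plan.py --done 0 0 -0.1 0; python3 plan.py .43 .191 .12 -223
python3 - <<'E'
from h import *
c=capture("wrist");save(c,"w6",None,1.4)
s=sense();print(s["tcp_pos"],s["wrist_force"],s["gripper_width"]*87)
E
```

```text
cmd [ 5.270000e-01 -1.495000e-01  1.200000e-01 -1.902102e+02]
delta [0.1558 0.3179 0.     0.5723] rows lin 8.5 rot 4.6
[ 0.52849641 -0.14901374  0.12219288] [ 0.50835236 -0.18658699 -0.42968911] 25.604684523030485
```

View pics/w6.png

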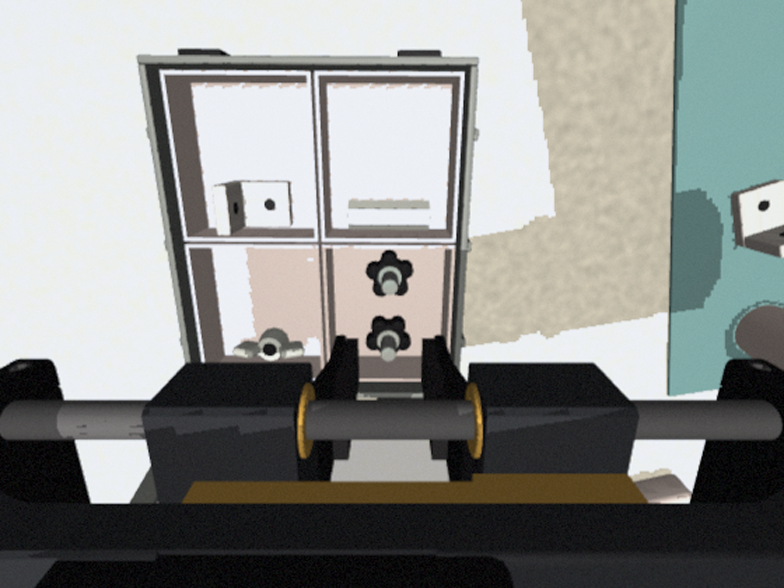

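jog_arm([
  [0.1,0.01,0.02,0,0,0,0.03],
  [0.1,0.026,0.053,0,0,0,0.1],
  [0.1,0.044,0.089,0,0,0,0.17],
  [0.1,0.062,0.126,0,0,0,0.24],
  [0.1,0.08,0.163,0,0,0,0.31],
  [0.1,0.098,0.2,0,0,0,0.38],
  [0.1,0.116,0.237,0,0,0,0.45],
  [0.1,0.133,0.272,0,0,0,0.51],
  [0.1,0.147,0.3,0,0,0,0.55],
  [0.1,0.156,0.318,0,0,0,0.57],
])

```text
time_s: 9.97
tcp_pos: [0.4285, 0.1939, 0.1189]
ee_rot: [[-0.733, 0.68, -0.001], [0.68, 0.733, -0.001], [0.0, -0.001, -1.0]]
wrist_force: [0.4, -1.1, 0.2]
gripper_width: 0.456
```

jog_arm([
  [0.1,0,0,0.005,0,0,0],
  [0.1,0,0,0.015,0,0,0],
  [0.1,0,0,0.025,0,0,0],
  [0.1,0,0,0.035,0,0,0],
  [0.1,0,0,0.04,0,0,0],
  [0.1,0,0,0.04,0,0,0],
  [0.1,0,0,0.04,0,0,0],
  [0.1,0,0,0.04,0,0,0],
  [0.1,0,0,0.04,0,0,0],
  [0.1,0,0,0.04,0,0,0],
])

```text
time_s: 10.8
tcp_pos: [0.4302, 0.1917, 0.08]
ee_rot: [[-0.733, 0.68, 0.001], [0.68, 0.733, 0.001], [-0.0, 0.001, -1.0]]
wrist_force: [-0.3, -0.3, 0.9]
gripper_width: 0.448
```

```bash
python3 plan.py --done 0.156 0.318 0 0.57;python3 plan.py --done 0 0 0.04 0
python3 - <<'E'
from h import *
c=capture("wrist");save(c,"w7",None,1.4);save(c,"w7c",(200,130,400,270),4)
s=sense();print(s["tcp_pos"],s["wrist_force"],s["gripper_width"]*87)
E
```

```text
cmd [ 4.298000e-01  1.912000e-01  1.200000e-01 -2.228688e+02]
cmd [ 4.298000e-01  1.912000e-01  8.000000e-02 -2.228688e+02]
[0.43015968 0.191779   0.07997331] [ 1.03444806 -0.00148857 -0.22280571] 39.295294527876926
```

View pics/w7c.png

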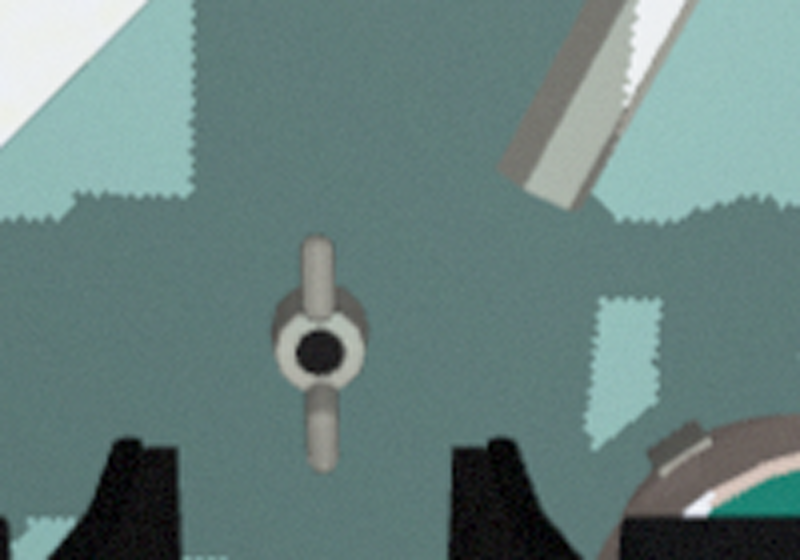

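```bash
python3 - <<'E'
from h import *
c=capture("wrist")
def P(u,v,z): return 1000*cast(c,200+(u+.5)/4-.5,130+(v+.5)/4-.5,z)
print("hub",P(320,352,.018)); a,b=P(317,238,.027),P(322,470,.027);d=b-a;print(a,b,np.degrees(np.arctan2(d[1],d[0])),np.hypot(*d[:2]))
a,b=P(502,168,.011),P(575,210,.019);print("sp corner",b)
E
python3 plan.py .4285 .1925 .006 -223
```

```text
hub [431.175857   193.14484712  18.        ]
[412.3804116  209.74683281  27.        ] [446.55234707 179.35850241  27.        ] -41.645972303528865 45.72933191755388
sp corner [442.51411849 246.93281474  19.        ]
delta [0.0019 0.0001 0.074  0.0023] rows lin 1.8 rot 0.0
```

```bash
python3 plan.py .430 .1935 .006 -222
```

```text
delta [ 0.0015  0.0018  0.074  -0.0152] rows lin 1.8 rot 0.1
```

jog_arm([
  [0.1,0.0015,0.002,0.008,0,0,-0.015],
  [0.1,0.0015,0.002,0.02,0,0,-0.015],
  [0.1,0.0015,0.002,0.034,0,0,-0.015],
  [0.1,0.0015,0.002,0.048,0,0,-0.015],
  [0.1,0.0015,0.002,0.06,0,0,-0.015],
  [0.1,0.0015,0.002,0.068,0,0,-0.015],
  [0.1,0.0015,0.002,0.072,0,0,-0.015],
  [0.1,0.0015,0.002,0.074,0,0,-0.015],
  [0.1,0.0015,0.002,0.074,0,0,-0.015],
  [0.1,0.0015,0.002,0.074,0,0,-0.015],
])

```text
time_s: 11.73
tcp_pos: [0.4305, 0.1944, 0.0059]
ee_rot: [[-0.743, 0.669, 0.001], [0.669, 0.743, 0.001], [-0.0, 0.001, -1.0]]
wrist_force: [0.3, -0.3, 0.4]
gripper_width: 0.453
```

jog_arm([
  [0.3,0,0,0,0,0,0],
  [0.45,0,0,0,0,0,0],
  [0.55,0,0,0,0,0,0],
  [0.7,0,0,0,0,0,0],
  [1,0,0,0,0,0,0],
  [1,0,0,0,0,0,0],
  [1,0,0,0,0,0,0],
  [1,0,0,0,0,0,0],
  [1,0,0,0,0,0,0],
  [1,0,0,0,0,0,0],
])

```text
time_s: 12.57
tcp_pos: [0.4303, 0.1942, 0.0058]
ee_rot: [[-0.743, 0.669, 0.0], [0.669, 0.743, 0.0], [-0.0, 0.0, -1.0]]
wrist_force: [-0.8, -1.3, 4.9]
gripper_width: 0.205
```

```bash
python3 plan.py --done .0015 .002 .074 -.015;python3 - <<'E'
from h import *
c=capture("wrist");save(c,"w8",None,1.4)
s=sense();print(s["tcp_pos"],s["wrist_force"],s["gripper_width"]*87)
E
```

```text
cmd [ 4.301000e-01  1.936000e-01  6.000000e-03 -2.220094e+02]
[0.43034922 0.1942438  0.00580978] [-1.51533212  0.27021381  5.35169583] 17.83134732398472
```

View pics/w8.png

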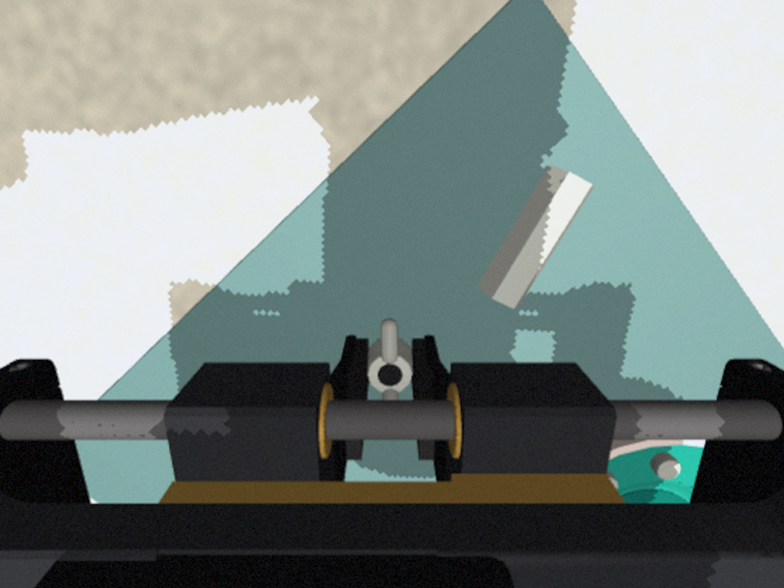

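```bash
sed -i 's/-10.2/-10.4/;s/.4905+/.4915+/;s/-.184+/-.183+/' case.py; python3 case.py .035 -.04; python3 plan.py --done 0 0 -.114 0;  python3 plan.py $(python3 case.py .035 -.04 | cut -d' ' -f2,3) .12 -190.4
```

```text
world 0.5187 -0.2287
cmd [ 4.301000e-01  1.936000e-01  1.200000e-01 -2.220094e+02]
delta [-0.3485 -0.2545  0.     -0.5517] rows lin 10.3 rot 4.4
```

jog_arm([
  [1,0,0,-0.002,0,0,0],
  [1,0,0,-0.006,0,0,0],
  [1,0,0,-0.015,0,0,0],
  [1,0,0,-0.03,0,0,0],
  [1,0,0,-0.05,0,0,0],
  [1,0,0,-0.07,0,0,0],
  [1,0,0,-0.09,0,0,0],
  [1,0,0,-0.105,0,0,0],
  [1,0,0,-0.114,0,0,0],
  [1,0,0,-0.114,0,0,0],
])

```text
time_s: 13.45
tcp_pos: [0.4312, 0.195, 0.1218]
ee_rot: [[-0.743, 0.669, 0.004], [0.669, 0.743, 0.003], [-0.001, 0.005, -1.0]]
wrist_force: [0.2, 0.2, -0.0]
gripper_width: 0.204
```

jog_arm([
  [1,-0.005,-0.004,0,0,0,-0.02],
  [1,-0.02,-0.015,0,0,0,-0.05],
  [1,-0.045,-0.033,0,0,0,-0.1],
  [1,-0.073,-0.053,0,0,0,-0.15],
  [1,-0.1,-0.073,0,0,0,-0.2],
  [1,-0.13,-0.095,0,0,0,-0.25],
  [1,-0.16,-0.117,0,0,0,-0.3],
  [1,-0.19,-0.139,0,0,0,-0.35],
  [1,-0.22,-0.161,0,0,0,-0.4],
  [1,-0.25,-0.183,0,0,0,-0.45],
])

```text
time_s: 14.28
tcp_pos: [0.4927, -0.111, 0.1184]
ee_rot: [[-0.961, 0.277, -0.002], [0.277, 0.961, 0.0], [0.002, -0.001, -1.0]]
wrist_force: [1.0, -0.2, -0.6]
gripper_width: 0.207
```

```bash
python3 plan.py --done -.25 -.183 0 -.45;  python3 plan.py $(python3 case.py .035 -.04 | cut -d' ' -f2,3) .12 -190.4
```

```text
cmd [ 4.934000e-01 -1.096000e-01  1.200000e-01 -1.962263e+02]
delta [-0.0576 -0.1072  0.     -0.1017] rows lin 2.9 rot 0.8
```

jog_arm([
  [1,-0.012,-0.022,0,0,0,-0.03],
  [1,-0.025,-0.047,0,0,0,-0.06],
  [1,-0.038,-0.07,0,0,0,-0.08],
  [1,-0.048,-0.09,0,0,0,-0.1],
  [1,-0.055,-0.102,0,0,0,-0.1],
  [1,-0.0575,-0.107,0,0,0,-0.1],
  [1,-0.0575,-0.107,0,0,0,-0.1],
  [1,-0.0575,-0.107,0,0,0,-0.1],
  [1,-0.0575,-0.107,0,0,0,-0.1],
  [1,-0.0575,-0.107,0,0,0,-0.1],
])

```text
time_s: 15.12
tcp_pos: [0.5187, -0.2268, 0.1196]
ee_rot: [[-0.984, 0.181, -0.0], [0.181, 0.984, 0.0], [0.0, 0.0, -1.0]]
wrist_force: [-0.6, -0.2, -1.1]
gripper_width: 0.202
```

```bash
python3 plan.py --done -.0575 -.107 0 -.1
python3 - <<'E'
from h import *
c=capture("wrist");save(c,"w9",None,1.4)
s=sense();print(s["tcp_pos"],s["wrist_force"],s["gripper_width"]*87)
E
```

```text
cmd [ 5.187000e-01 -2.284000e-01  1.200000e-01 -1.904967e+02]
[ 0.51880304 -0.22694985  0.11974147] [ 0.22601064 -0.51666826 -0.60082327] 17.73175038754314
```

View pics/w9.png

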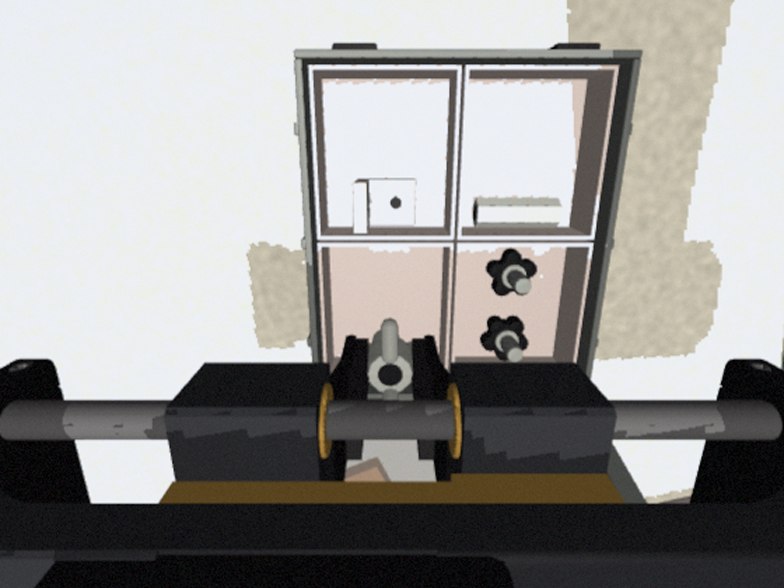

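Run:
```python
from h import *
c=capture("wrist")
def P(u,v,z): return 1000*cast(c,(u+.5)/1.4-.5,(v+.5)/1.4-.5,z)
X=P(457,240,.038); print("cross",X)
a,b=P(294,52,.05),P(641,52,.05);print(a,b); t=np.radians(-10.4); print("mid",((a+b)/2)[:2]+96*np.array([np.cos(t),np.sin(t)]))
d=1000*sense()["tcp_pos"]-X;print("tcp in case",d[0]*np.cos(t)+d[1]*np.sin(t),-d[0]*np.sin(t)+d[1]*np.cos(t))
```

```text
cross [ 493.95481112 -183.4338626    38.        ]
[ 386.28905252 -249.39060285   50.        ] [416.39079123 -85.72657928  50.        ]
mid [ 495.76278307 -184.88842901]
tcp in case 32.31424352051682 -38.428523526508656
```

jog_arm([
  [1,-0.002,-0.001,0.01,0,0,0],
  [1,-0.002,-0.001,0.025,0,0,0],
  [1,-0.002,-0.001,0.042,0,0,0],
  [1,-0.002,-0.001,0.059,0,0,0],
  [1,-0.002,-0.001,0.074,0,0,0],
  [1,-0.002,-0.001,0.087,0,0,0],
  [1,-0.002,-0.001,0.097,0,0,0],
  [1,-0.002,-0.001,0.104,0,0,0],
  [1,-0.002,-0.001,0.107,0,0,0],
  [1,-0.002,-0.001,0.108,0,0,0],
])

```text
time_s: 16.05
tcp_pos: [0.5205, -0.2293, 0.011]
ee_rot: [[-0.983, 0.182, -0.001], [0.182, 0.983, 0.0], [0.001, -0.0, -1.0]]
wrist_force: [0.5, 0.5, -1.2]
gripper_width: 0.206
```

jog_arm([
  [1,0,0,0,0,0,0],
  [1,0,0,0.0005,0,0,0],
  [1,0,0,0.001,0,0,0],
  [1,0,0,0.0015,0,0,0],
  [1,0,0,0.002,0,0,0],
  [1,0,0,0.0025,0,0,0],
  [1,0,0,0.003,0,0,0],
  [1,0,0,0.003,0,0,0],
  [1,0,0,0.003,0,0,0],
  [1,0,0,0.003,0,0,0],
])

```text
time_s: 16.88
tcp_pos: [0.5207, -0.2293, 0.0089]
ee_rot: [[-0.983, 0.182, 0.0], [0.182, 0.983, -0.0], [-0.0, -0.0, -1.0]]
wrist_force: [-0.2, 0.8, 3.3]
gripper_width: 0.204
```

jog_arm([
  [1,0,0,0.0005,0,0,0],
  [1,0,0,0.0005,0,0,0],
  [0.5,0,0,0.0005,0,0,0],
  [0.4,0,0,0.0005,0,0,0],
  [0.33,0,0,0.0005,0,0,0],
  [0.33,0,0,0,0,0,0],
  [0.33,0,0,-0.008,0,0,0],
  [0.33,0,0,-0.025,0,0,0],
  [0.33,0,0,-0.05,0,0,0],
  [0.33,0,0,-0.08,0,0,0],
])

```text
time_s: 17.72
tcp_pos: [0.5194, -0.2291, 0.0883]
ee_rot: [[-0.983, 0.182, -0.004], [0.182, 0.983, 0.001], [0.004, 0.0, -1.0]]
wrist_force: [1.5, 0.2, -0.3]
gripper_width: 0.335
```

```bash
python3 plan.py --done -.002 -.001 .111 0; python3 plan.py --done 0 0 -.08 0
python3 - <<'E'
from h import *
c=capture("wrist");save(c,"w10",None,1.4)
s=sense();print(s["tcp_pos"],s["wrist_force"],s["gripper_width"]*87)
E
python3 plan.py .428 .269 .12 -66
```

```text
cmd [ 5.205000e-01 -2.298000e-01  9.000000e-03 -1.904967e+02]
cmd [ 5.205000e-01 -2.298000e-01  8.900000e-02 -1.904967e+02]
[ 0.52404827 -0.23048418  0.09592397] [ 2.16621364 -0.51733916  4.5523605 ] 28.876147354628586
delta [ 0.1818  0.4736 -0.031  -2.1729] rows lin 12.2 rot 17.4
```

View pics/w10.png

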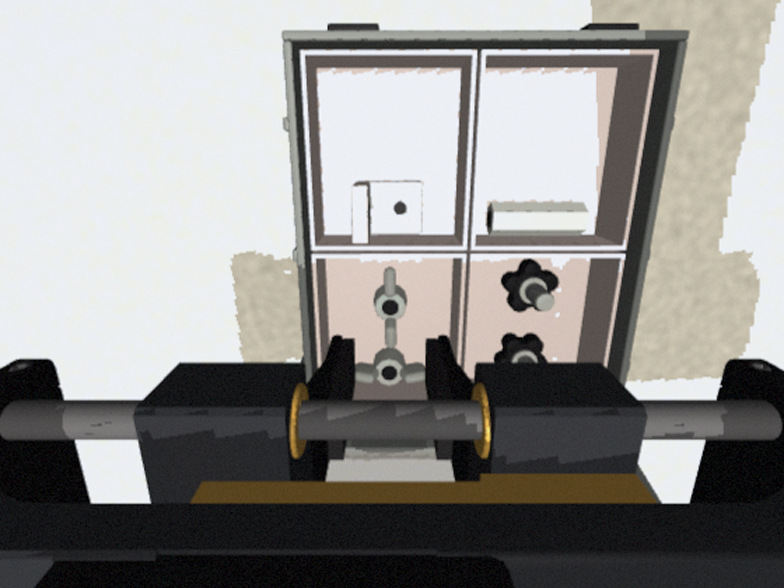

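jog_arm([
  [0.1,0.005,0.012,-0.02,0,0,0],
  [0.1,0.018,0.042,-0.031,0,0,0],
  [0.1,0.034,0.077,-0.031,0,0,0],
  [0.1,0.05,0.114,-0.031,0,0,-0.1],
  [0.1,0.065,0.151,-0.031,0,0,-0.2],
  [0.1,0.08,0.189,-0.031,0,0,-0.3],
  [0.1,0.095,0.226,-0.031,0,0,-0.42],
  [0.1,0.11,0.263,-0.031,0,0,-0.54],
  [0.1,0.125,0.3,-0.031,0,0,-0.66],
  [0.1,0.14,0.335,-0.031,0,0,-0.78],
])

```text
time_s: 18.6
tcp_pos: [0.4435, 0.1276, 0.1202]
ee_rot: [[-0.824, -0.567, 0.001], [-0.567, 0.824, 0.001], [-0.002, -0.0, -1.0]]
wrist_force: [1.5, -0.2, -0.8]
gripper_width: 0.451
```

```bash
python3 plan.py --done .14 .335 -.031 -.78; python3 plan.py .427 .267 .12 -66
```

```text
cmd [ 4.43800e-01  1.25100e-01  1.20000e-01 -1.45806e+02]
delta [-0.0658  0.1268  0.     -1.3929] rows lin 3.4 rot 11.1
```

jog_arm([
  [0.1,-0.015,0.03,0,0,0,-0.12],
  [0.1,-0.03,0.06,0,0,0,-0.24],
  [0.1,-0.045,0.09,0,0,0,-0.36],
  [0.1,-0.055,0.11,0,0,0,-0.48],
  [0.1,-0.062,0.12,0,0,0,-0.6],
  [0.1,-0.065,0.126,0,0,0,-0.72],
  [0.1,-0.066,0.127,0,0,0,-0.84],
  [0.1,-0.066,0.127,0,0,0,-0.96],
  [0.1,-0.066,0.127,0,0,0,-1.08],
  [0.1,-0.066,0.127,0,0,0,-1.2],
])

```text
time_s: 19.43
tcp_pos: [0.4272, 0.2679, 0.1199]
ee_rot: [[0.23, -0.973, 0.0], [-0.973, -0.23, 0.0], [-0.0, -0.0, -1.0]]
wrist_force: [-0.3, 0.1, -0.4]
gripper_width: 0.455
```

```bash
python3 plan.py --done -.066 .127 0 -1.2; python3 plan.py .427 .267 .08 -66
```

```text
cmd [  0.4271   0.2672   0.12   -77.051 ]
delta [ 2.000e-04  1.000e-04  4.000e-02 -1.929e-01] rows lin 1.0 rot 1.5
```

jog_arm([
  [0.1,0,0,0.005,0,0,-0.1],
  [0.1,0,0,0.015,0,0,-0.19],
  [0.1,0,0,0.025,0,0,-0.19],
  [0.1,0,0,0.035,0,0,-0.19],
  [0.1,0,0,0.04,0,0,-0.19],
  [0.1,0,0,0.04,0,0,-0.19],
  [0.1,0,0,0.04,0,0,-0.19],
  [0.1,0,0,0.04,0,0,-0.19],
  [0.1,0,0,0.04,0,0,-0.19],
  [0.1,0,0,0.04,0,0,-0.19],
])

```text
time_s: 20.27
tcp_pos: [0.4274, 0.268, 0.0801]
ee_rot: [[0.404, -0.915, 0.001], [-0.915, -0.404, 0.001], [-0.0, -0.001, -1.0]]
wrist_force: [-0.3, -0.5, 0.5]
gripper_width: 0.45
```

```bash
python3 plan.py --done 0 0 .04 -.19
python3 - <<'E'
from h import *
c=capture("wrist");save(c,"w11",None,1.4);save(c,"w11c",(200,130,400,270),4)
s=sense();print(s["tcp_pos"],s["wrist_force"],s["gripper_width"]*87)
E
```

```text
cmd [  0.4271   0.2672   0.08   -66.1648]
[0.42737705 0.2679401  0.08001384] [-0.6081262   0.15248644 -0.64910238] 39.05377074490747
```

View pics/w11c.png

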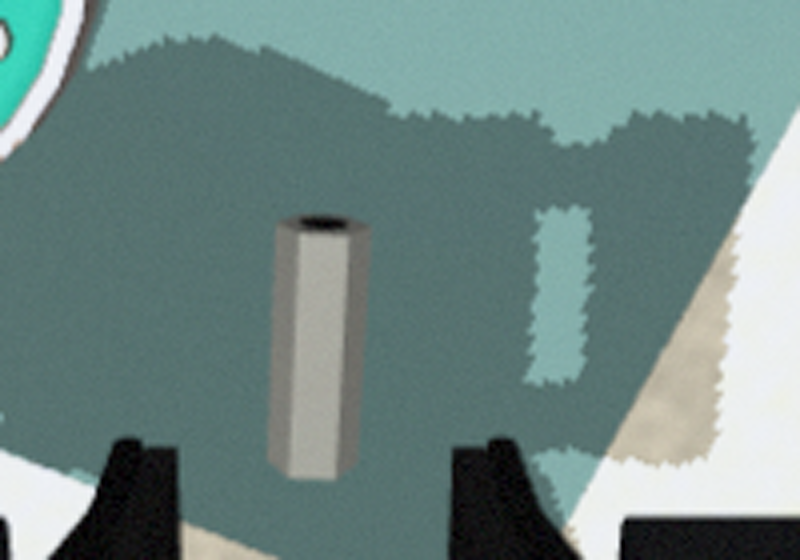

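```bash
python3 - <<'E'
from h import *
c=capture("wrist")
def P(u,v,z): return 1000*cast(c,200+(u+.5)/4-.5,130+(v+.5)/4-.5,z)
a,b=P(323,234,.019),P(312,478,.019);d=a-b;print(a,b,(a+b)/2,np.degrees(np.arctan2(d[1],d[0])),np.hypot(*d[:2]))
E
python3 plan.py .426 .266 .007 -69
```

```text
[437.33347665 243.99778716  19.        ] [419.05651888 290.51260015  19.        ] [428.19499776 267.25519365  19.        ] -68.54876239343133 49.97674472236733
delta [0.0007 0.0015 0.073  0.0495] rows lin 1.8 rot 0.4
```

```bash
python3 plan.py .428 .267 .006 -68.5
```

```text
delta [ 0.0006 -0.0008  0.074   0.0408] rows lin 1.8 rot 0.3
```

jog_arm([
  [0.1,0.0005,-0.001,0.008,0,0,0.041],
  [0.1,0.0005,-0.001,0.02,0,0,0.041],
  [0.1,0.0005,-0.001,0.034,0,0,0.041],
  [0.1,0.0005,-0.001,0.048,0,0,0.041],
  [0.1,0.0005,-0.001,0.06,0,0,0.041],
  [0.1,0.0005,-0.001,0.068,0,0,0.041],
  [0.1,0.0005,-0.001,0.072,0,0,0.041],
  [0.1,0.0005,-0.001,0.074,0,0,0.041],
  [0.1,0.0005,-0.001,0.074,0,0,0.041],
  [0.3,0.0005,-0.001,0.074,0,0,0.041],
])

```text
time_s: 21.2
tcp_pos: [0.4286, 0.268, 0.006]
ee_rot: [[0.366, -0.93, 0.001], [-0.93, -0.366, 0.001], [-0.0, -0.001, -1.0]]
wrist_force: [0.2, -0.2, 0.8]
gripper_width: 0.425
```

jog_arm([
  [0.45,0,0,0,0,0,0],
  [0.55,0,0,0,0,0,0],
  [0.7,0,0,0,0,0,0],
  [1,0,0,0,0,0,0],
  [1,0,0,0,0,0,0],
  [1,0,0,0,0,0,0],
  [1,0,0,0,0,0,0],
  [1,0,0,0,0,0,0],
  [1,0,0,-0.003,0,0,0],
  [1,0,0,-0.01,0,0,0],
])

```text
time_s: 22.03
tcp_pos: [0.4277, 0.267, 0.0148]
ee_rot: [[0.366, -0.931, -0.002], [-0.931, -0.366, -0.002], [0.001, 0.002, -1.0]]
wrist_force: [0.3, -0.9, -0.7]
gripper_width: 0.192
```

```bash
python3 plan.py --done .0005 -.001 .074 .041;python3 plan.py --done 0 0 -.01 0
python3 - <<'E'
from h import *
c=capture("wrist");save(c,"w12",None,1.4)
s=sense();print(s["tcp_pos"],s["wrist_force"],s["gripper_width"]*87)
E
```

```text
cmd [ 4.2820e-01  2.6720e-01  6.0000e-03 -6.8514e+01]
cmd [ 4.2820e-01  2.6720e-01  1.6000e-02 -6.8514e+01]
[0.42862259 0.26792797 0.01655011] [-0.02277057  0.23635277  0.83692217] 17.073755814287647
```

View pics/w12.png

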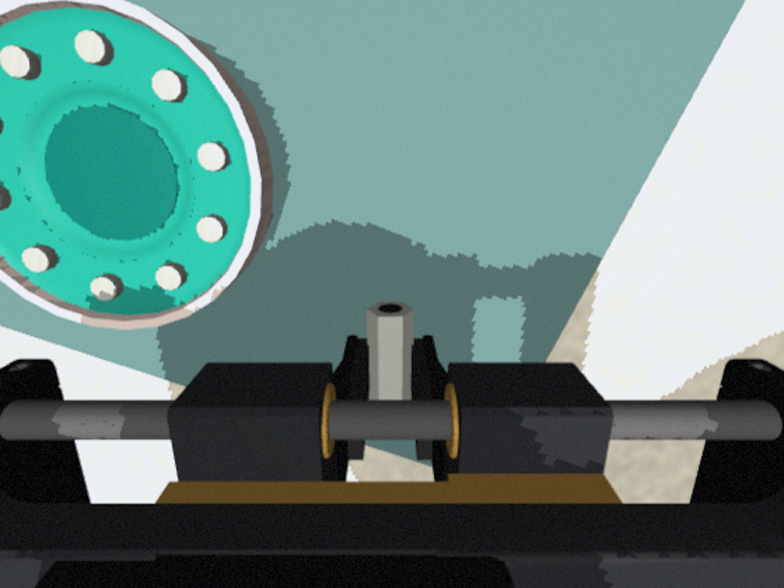

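```bash
sed -i 's/.4915+/.493+/' case.py; python3 case.py -.055 .04; python3 plan.py --done 0 0 -.104 0;  python3 plan.py $(python3 case.py -.055 .04 | cut -d' ' -f2,3) .12 -100.4
```

```text
world 0.4461 -0.1337
cmd [  0.4282   0.2672   0.12   -68.514 ]
delta [0.3796 0.1302 0.     0.5565] rows lin 9.6 rot 4.5
```

jog_arm([
  [1,0,0,-0.004,0,0,0],
  [1,0,0,-0.014,0,0,0],
  [1,0,0,-0.03,0,0,0],
  [1,0,0,-0.05,0,0,0],
  [1,0,0,-0.07,0,0,0],
  [1,0,0,-0.088,0,0,0],
  [1,0,0,-0.1,0,0,0],
  [1,0,0,-0.104,0,0,0],
  [1,0,0,-0.104,0,0,0],
  [1,0,0,-0.104,0,0,0],
])

```text
time_s: 22.92
tcp_pos: [0.4279, 0.2674, 0.1194]
ee_rot: [[0.366, -0.931, -0.001], [-0.931, -0.366, -0.0], [-0.0, 0.0, -1.0]]
wrist_force: [-0.4, -0.8, -0.7]
gripper_width: 0.189
```

jog_arm([
  [1,0.005,0.002,0,0,0,0.02],
  [1,0.02,0.007,0,0,0,0.05],
  [1,0.045,0.015,0,0,0,0.1],
  [1,0.075,0.026,0,0,0,0.15],
  [1,0.105,0.036,0,0,0,0.2],
  [1,0.135,0.046,0,0,0,0.25],
  [1,0.165,0.057,0,0,0,0.3],
  [1,0.195,0.067,0,0,0,0.35],
  [1,0.225,0.077,0,0,0,0.4],
  [1,0.255,0.087,0,0,0,0.45],
])

```text
time_s: 23.75
tcp_pos: [0.4393, -0.0041, 0.1189]
ee_rot: [[-0.079, -0.997, -0.002], [-0.997, 0.079, -0.001], [0.001, 0.002, -1.0]]
wrist_force: [0.6, -0.0, -0.3]
gripper_width: 0.191
```

```bash
python3 plan.py --done .255 .087 0 .45;  python3 plan.py $(python3 case.py -.055 .04 | cut -d' ' -f2,3) .12 -100.4
```

```text
cmd [ 4.40600e-01 -2.00000e-03  1.20000e-01 -9.42971e+01]
delta [ 0.131  -0.0153  0.      0.1065] rows lin 3.2 rot 0.9
```

jog_arm([
  [1,0.03,-0.003,0,0,0,0.03],
  [1,0.06,-0.007,0,0,0,0.06],
  [1,0.088,-0.011,0,0,0,0.09],
  [1,0.11,-0.013,0,0,0,0.106],
  [1,0.125,-0.015,0,0,0,0.106],
  [1,0.131,-0.0153,0,0,0,0.106],
  [1,0.131,-0.0153,0,0,0,0.106],
  [1,0.131,-0.0153,0,0,0,0.106],
  [1,0.131,-0.0153,0,0,0,0.106],
  [1,0.131,-0.0153,0,0,0,0.106],
])

```text
time_s: 24.58
tcp_pos: [0.446, -0.1326, 0.1195]
ee_rot: [[-0.179, -0.984, -0.0], [-0.984, 0.179, 0.0], [-0.0, 0.0, -1.0]]
wrist_force: [-0.8, 0.0, -0.9]
gripper_width: 0.194
```

```bash
python3 plan.py --done .131 -.0153 0 .106
python3 - <<'E'
from h import *
c=capture("wrist");save(c,"w13",None,1.4)
s=sense();print(s["tcp_pos"],s["wrist_force"],s["gripper_width"]*87)
E
```

```text
cmd [   0.4461   -0.1337    0.12   -100.3704]
[ 0.44610372 -0.13253207  0.11952923] [ 0.45163406 -0.61151536 -0.43221295] 17.02093291998412
```

View pics/w13.png

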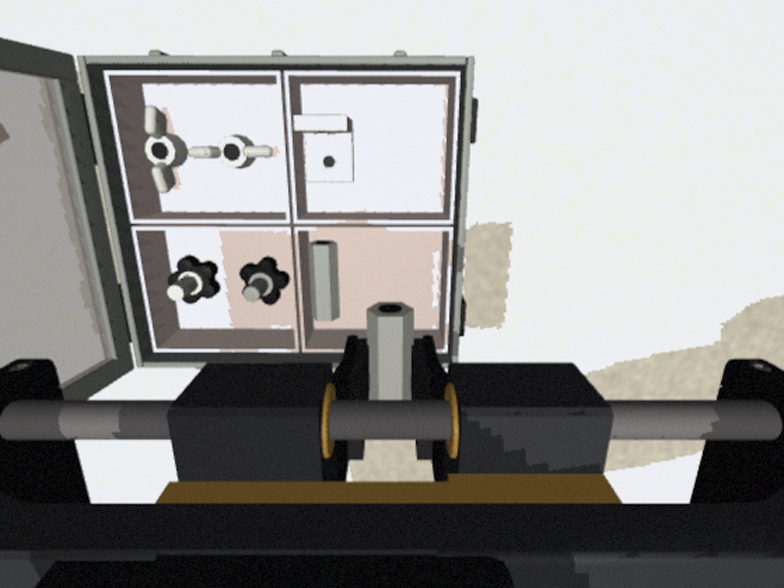

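Run:
```python
from h import *
c=capture("wrist")
def P(u,v,z): return 1000*cast(c,(u+.5)/1.4-.5,(v+.5)/1.4-.5,z)
t=np.radians(-10.4);tc=1000*sense()["tcp_pos"]
def loc(n,X):
    d=X-tc; print(n,np.round(X,1),"rel tcp in case",np.round([d[0]*np.cos(t)+d[1]*np.sin(t),-d[0]*np.sin(t)+d[1]*np.cos(t)],1))
loc("cross",P(291,223,.038)); loc("spacer near edge",P(338,300,.014)); loc("front wall inner bay",P(452,300,.038)); loc("div top front",P(297,300,.038)); loc("far rim bays",P(370,73,.038));loc("near",P(373,350,.038))
```

```text
cross [ 494.4 -185.5   38. ] rel tcp in case [ 57.  -43.4]
spacer near edge [ 482.7 -128.    14. ] rel tcp in case [35.1 11.1]
front wall inner bay [ 411.3 -123.6   38. ] rel tcp in case [-35.9   2.5]
div top front [ 502.3 -140.2   38. ] rel tcp in case [56.5  2.6]
far rim bays [ 435.8 -253.    38. ] rel tcp in case [  11.5 -120.3]
near [463.9 -99.8  38. ] rel tcp in case [11.5 35.4]
```

jog_arm([
  [1,0.003,0,0.01,0,0,0],
  [1,0.003,0,0.025,0,0,0],
  [1,0.003,0,0.042,0,0,0],
  [1,0.003,0,0.059,0,0,0],
  [1,0.003,0,0.074,0,0,0],
  [1,0.003,0,0.087,0,0,0],
  [1,0.003,0,0.097,0,0,0],
  [1,0.003,0,0.104,0,0,0],
  [1,0.003,0,0.107,0,0,0],
  [1,0.003,0,0.108,0,0,0],
])

```text
time_s: 25.52
tcp_pos: [0.4456, -0.1359, 0.0112]
ee_rot: [[-0.179, -0.984, -0.001], [-0.984, 0.179, -0.0], [0.0, 0.001, -1.0]]
wrist_force: [0.5, 0.3, 0.5]
gripper_width: 0.192
```

jog_arm([
  [1,0,0,0,0,0,0],
  [1,0,0,0.0005,0,0,0],
  [1,0,0,0.001,0,0,0],
  [1,0,0,0.0015,0,0,0],
  [1,0,0,0.002,0,0,0],
  [1,0,0,0.0025,0,0,0],
  [1,0,0,0.003,0,0,0],
  [1,0,0,0.003,0,0,0],
  [1,0,0,0.003,0,0,0],
  [1,0,0,0.003,0,0,0],
])

```text
time_s: 26.35
tcp_pos: [0.4458, -0.1362, 0.0089]
ee_rot: [[-0.18, -0.984, 0.0], [-0.984, 0.18, -0.0], [0.0, -0.0, -1.0]]
wrist_force: [-0.3, 0.2, 4.9]
gripper_width: 0.197
```

Contact felt (4.9 N). Release and lift.

jog_arm([
  [1,0,0,0,0,0,0],
  [0.55,0,0,0,0,0,0],
  [0.45,0,0,0,0,0,0],
  [0.4,0,0,0,0,0,0],
  [0.4,0,0,0,0,0,0],
  [0.4,0,0,-0.004,0,0,0],
  [0.4,0,0,-0.015,0,0,0],
  [0.4,0,0,-0.035,0,0,0],
  [0.4,0,0,-0.065,0,0,0],
  [0.4,0,0,-0.09,0,0,0],
])

```text
time_s: 27.18
tcp_pos: [0.4455, -0.1363, 0.0999]
ee_rot: [[-0.18, -0.984, -0.0], [-0.984, 0.18, -0.0], [0.0, 0.0, -1.0]]
wrist_force: [1.1, 0.8, -0.4]
gripper_width: 0.3
```

```bash
python3 plan.py --done .003 0 .111 0; python3 plan.py --done 0 0 -.09 0
python3 - <<'E'
from h import *
c=capture("wrist");save(c,"w14",None,1.4)
s=sense();print(s["tcp_pos"],s["wrist_force"],s["gripper_width"]*87)
E
python3 plan.py .541 .0915 .12 -81
```

```text
cmd [ 4.455000e-01 -1.367000e-01  9.000000e-03 -1.003704e+02]
cmd [ 4.455000e-01 -1.367000e-01  9.900000e-02 -1.003704e+02]
[ 0.44912297 -0.13656357  0.1046905 ] [ 2.05178243 -0.60530965  3.21867189] 25.846304134676085
delta [-0.2416 -0.0528 -0.021  -0.3381] rows lin 6.0 rot 2.7
```

View pics/w14.png

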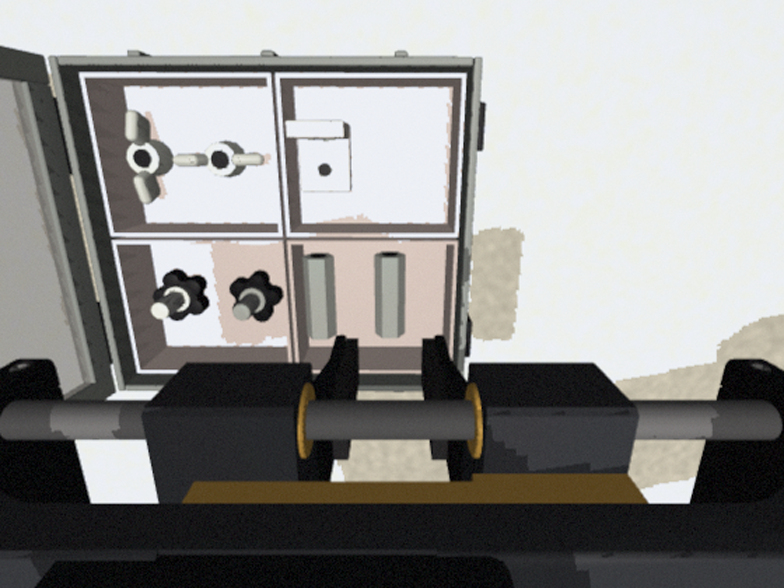

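jog_arm([
  [0.4,-0.006,-0.001,-0.005,0,0,-0.02],
  [0.4,-0.025,-0.005,-0.02,0,0,-0.06],
  [0.4,-0.055,-0.012,-0.03,0,0,-0.1],
  [0.4,-0.09,-0.02,-0.035,0,0,-0.15],
  [0.4,-0.125,-0.027,-0.035,0,0,-0.2],
  [0.4,-0.16,-0.035,-0.035,0,0,-0.25],
  [0.4,-0.195,-0.043,-0.03,0,0,-0.29],
  [0.4,-0.222,-0.049,-0.025,0,0,-0.32],
  [0.4,-0.238,-0.052,-0.021,0,0,-0.338],
  [0.4,-0.2415,-0.053,-0.021,0,0,-0.338],
])

```text
time_s: 28.07
tcp_pos: [0.5412, 0.0941, 0.1177]
ee_rot: [[0.16, -0.987, -0.003], [-0.987, -0.16, -0.001], [0.0, 0.003, -1.0]]
wrist_force: [-0.5, -0.7, -0.1]
gripper_width: 0.303
```

```bash
python3 plan.py --done -.2415 -.053 -.021 -.338
python3 - <<'E'
from h import *
c=capture("wrist");save(c,"w15",None,1.4);save(c,"w15c",(200,130,400,270),4)
s=sense();print(s["tcp_pos"],s["wrist_force"],s["gripper_width"]*87)
E
```

```text
cmd [  0.5411   0.0913   0.12   -81.0044]
[0.54101052 0.09320319 0.11813604] [ 0.6288526  -0.61582385 -0.03163843] 25.936222654549002
```

View pics/w15.png

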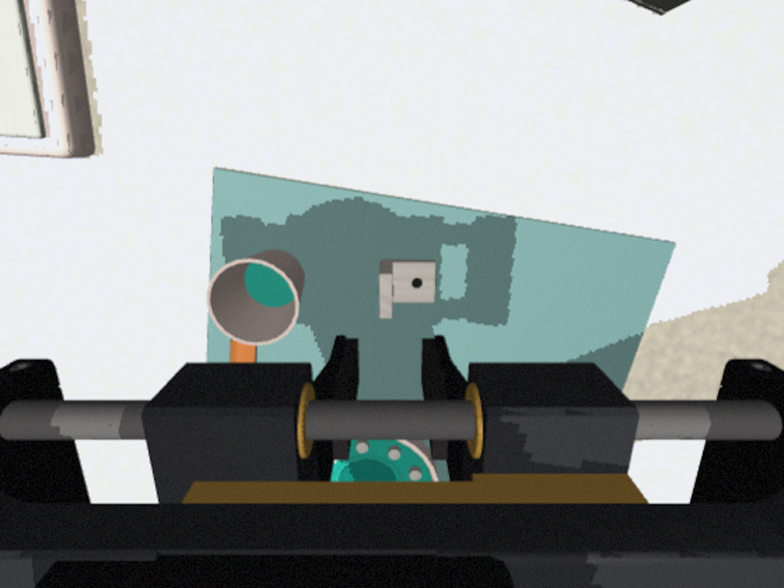

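View pics/w15c.png

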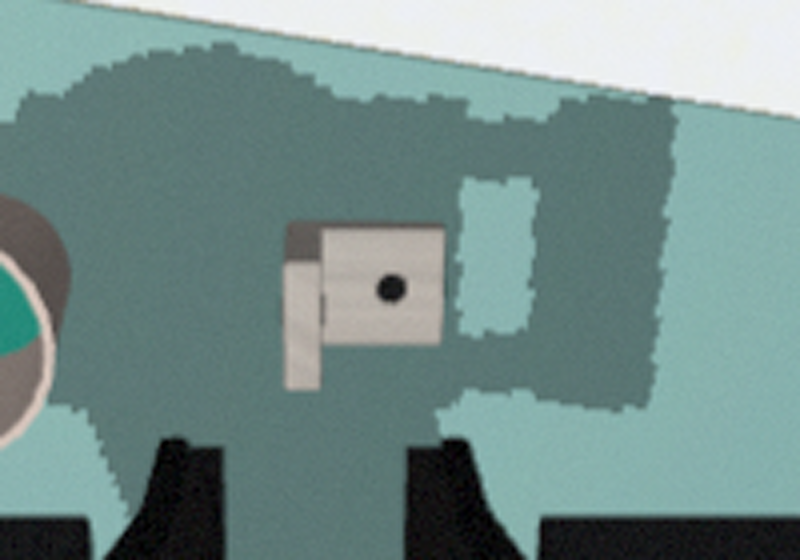

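Run:
```python
from h import *
c=capture("wrist");t=capture("top")
def P(u,v,z): return 1000*cast(c,(u+.5)/1.4-.5,(v+.5)/1.4-.5,z)
def T(u,v,z): return 1000*cast(t,95+(u+.5)/4.4-.5,135+(v+.5)/4.4-.5,z)
for z in (.03,.04,.05,.06,.07): print(z,P(253,301,z)[:2],T(540,95,z)[:2])
def Q(u,v,z): return 1000*cast(c,200+(u+.5)/4-.5,130+(v+.5)/4-.5,z)
a,b=Q(303,262,.039),Q(303,390,.039);d=a-b;print("leg",a,b,(a+b)/2,np.degrees(np.arctan2(d[1],d[0])),np.hypot(*d[:2]))
a,b=Q(285,325,.039),Q(321,325,.039);print("thick",np.hypot(*(a-b)[:2]))
a,b=Q(443,228,.011),Q(443,345,.011);print("foot end",(a+b)/2,np.hypot(*(a-b)[:2]))
s=sense();print(s["tcp_pos"])
```

```text
0.03 [623.8140059  111.49205815] [621.26751522 106.23226288]
0.04 [621.09598631 107.46635677] [617.79652521 104.89428174]
0.05 [618.37796672 103.44065539] [614.3255352  103.55630059]
0.06 [615.65994712  99.41495402] [610.85454519 102.21831945]
0.07 [612.94192753  95.38925264] [607.38355518 100.8803383 ]
leg [546.64198714  78.77650637  39.        ] [542.30831534 106.29212658  39.        ] [544.47515124  92.53431647  39.        ] -81.04951932843309 27.854803298383306
thick 7.412338062942274
foot end [513.17602851  87.57703678  11.        ] 27.867672148985694
[0.54044635 0.09127602 0.11896207]
```

```bash
python3 plan.py .5445 .0925 .0145 -81
```

```text
delta [-6.000e-04 -3.500e-03  1.055e-01 -1.000e-04] rows lin 2.5 rot 0.0
```

jog_arm([
  [0.4,-0.0005,-0.0035,0.01,0,0,0],
  [0.4,-0.0005,-0.0035,0.025,0,0,0],
  [0.4,-0.0005,-0.0035,0.042,0,0,0],
  [0.4,-0.0005,-0.0035,0.059,0,0,0],
  [0.4,-0.0005,-0.0035,0.074,0,0,0],
  [0.4,-0.0005,-0.0035,0.087,0,0,0],
  [0.4,-0.0005,-0.0035,0.097,0,0,0],
  [0.4,-0.0005,-0.0035,0.103,0,0,0],
  [0.4,-0.0005,-0.0035,0.1055,0,0,0],
  [0.4,-0.0005,-0.0035,0.1055,0,0,0],
])

```text
time_s: 29.05
tcp_pos: [0.5445, 0.0924, 0.0137]
ee_rot: [[0.156, -0.988, -0.001], [-0.988, -0.156, -0.0], [0.0, 0.001, -1.0]]
wrist_force: [0.3, -0.8, -0.0]
gripper_width: 0.298
```

jog_arm([
  [0.5,0,0,0,0,0,0],
  [0.6,0,0,0,0,0,0],
  [0.7,0,0,0,0,0,0],
  [0.8,0,0,0,0,0,0],
  [1,0,0,0,0,0,0],
  [1,0,0,0,0,0,0],
  [1,0,0,0,0,0,0],
  [1,0,0,0,0,0,0],
  [1,0,0,-0.003,0,0,0],
  [1,0,0,-0.01,0,0,0],
])

```text
time_s: 29.88
tcp_pos: [0.5438, 0.0925, 0.0233]
ee_rot: [[0.156, -0.988, -0.002], [-0.988, -0.156, -0.001], [0.0, 0.002, -1.0]]
wrist_force: [0.2, -0.3, -0.5]
gripper_width: 0.091
```

```bash
python3 plan.py --done -.0005 -.0035 .1055 0;python3 plan.py --done 0 0 -.01 0
python3 - <<'E'
from h import *
c=capture("wrist");save(c,"w16",None,1.4)
s=sense();print(s["tcp_pos"],s["wrist_force"],s["gripper_width"]*87)
E
```

```text
cmd [ 5.44500e-01  9.24000e-02  1.45000e-02 -8.10044e+01]
cmd [ 5.44500e-01  9.24000e-02  2.45000e-02 -8.10044e+01]
[0.5451673  0.09298376 0.02530732] [-1.00969159  0.1719136  -0.23002199] 7.997380230921147
```

View pics/w16.png

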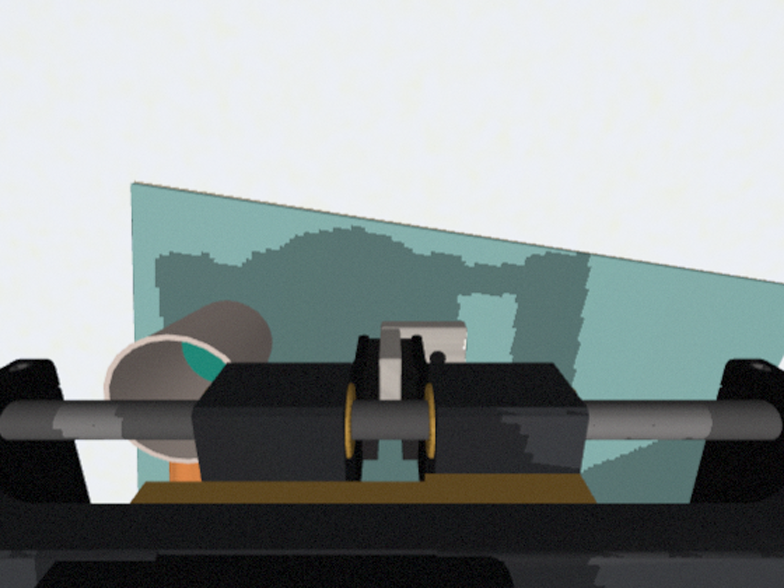

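```bash
sed -i 's/-.183+/-.184+/' case.py; python3 case.py -.061 -.033; python3 plan.py --done 0 0 -.1055 0;  python3 plan.py $(python3 case.py -.061 -.033 | cut -d' ' -f2,3) .13 -10.4
```

```text
world 0.427 -0.2054
cmd [  0.5445   0.0924   0.13   -81.0044]
delta [ 0.2757  0.1626  0.     -1.2323] rows lin 7.7 rot 9.9
```

jog_arm([
  [1,0,0,-0.004,0,0,0],
  [1,0,0,-0.014,0,0,0],
  [1,0,0,-0.03,0,0,0],
  [1,0,0,-0.05,0,0,0],
  [1,0,0,-0.07,0,0,0],
  [1,0,0,-0.088,0,0,0],
  [1,0,0,-0.1,0,0,0],
  [1,0,0,-0.1055,0,0,0],
  [1,0,0,-0.1055,0,0,0],
  [1,0,0,-0.1055,0,0,0],
])

```text
time_s: 30.77
tcp_pos: [0.5443, 0.0928, 0.1295]
ee_rot: [[0.156, -0.988, -0.0], [-0.988, -0.156, 0.0], [-0.0, 0.0, -1.0]]
wrist_force: [-0.6, 0.3, -0.6]
gripper_width: 0.087
```

jog_arm([
  [1,0.006,0.003,0,0,0,-0.04],
  [1,0.02,0.012,0,0,0,-0.1],
  [1,0.04,0.024,0,0,0,-0.18],
  [1,0.062,0.037,0,0,0,-0.26],
  [1,0.084,0.05,0,0,0,-0.34],
  [1,0.107,0.063,0,0,0,-0.42],
  [1,0.13,0.077,0,0,0,-0.5],
  [1,0.153,0.09,0,0,0,-0.58],
  [1,0.176,0.104,0,0,0,-0.66],
  [1,0.2,0.118,0,0,0,-0.74],
])

```text
time_s: 31.6
tcp_pos: [0.4578, -0.1241, 0.1284]
ee_rot: [[0.784, -0.621, -0.003], [-0.621, -0.784, 0.0], [-0.002, 0.002, -1.0]]
wrist_force: [0.5, -0.7, -0.4]
gripper_width: 0.088
```

```bash
python3 plan.py --done .2 .118 0 -.74;  python3 plan.py $(python3 case.py -.061 -.033 | cut -d' ' -f2,3) .13 -10.4
```

```text
cmd [  0.4592  -0.1236   0.13   -38.6056]
delta [ 0.0258  0.084   0.     -0.4923] rows lin 2.1 rot 3.9
```

jog_arm([
  [1,0.005,0.017,0,0,0,-0.08],
  [1,0.01,0.034,0,0,0,-0.16],
  [1,0.016,0.052,0,0,0,-0.25],
  [1,0.021,0.068,0,0,0,-0.34],
  [1,0.024,0.079,0,0,0,-0.42],
  [1,0.0255,0.083,0,0,0,-0.47],
  [1,0.026,0.084,0,0,0,-0.492],
  [1,0.026,0.084,0,0,0,-0.492],
  [1,0.026,0.084,0,0,0,-0.492],
  [1,0.026,0.084,0,0,0,-0.492],
])

```text
time_s: 32.43
tcp_pos: [0.4272, -0.2046, 0.1292]
ee_rot: [[0.983, -0.181, -0.001], [-0.181, -0.983, 0.0], [-0.001, -0.0, -1.0]]
wrist_force: [0.0, -0.1, -1.3]
gripper_width: 0.09
```

```bash
python3 plan.py --done .026 .084 0 -.492
python3 - <<'E'
from h import *
c=capture("wrist");save(c,"w17",None,1.4)
s=sense();print(s["tcp_pos"],s["wrist_force"],s["gripper_width"]*87)
E
```

```text
cmd [  0.4271  -0.2055   0.13   -10.416 ]
[ 0.42733891 -0.20459933  0.1293368 ] [ 0.72495472 -0.27574828 -0.27688327] 7.800257166750681
```

View pics/w17.png

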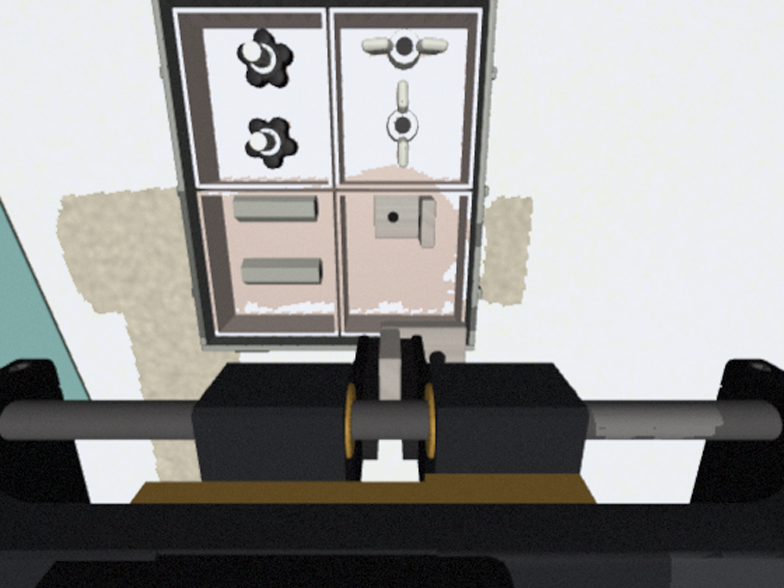

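Run:
```python
from h import *
c=capture("wrist")
def P(u,v,z): return 1000*cast(c,(u+.5)/1.4-.5,(v+.5)/1.4-.5,z)
t=np.radians(-10.4);tc=1000*sense()["tcp_pos"]
def loc(n,X):
    d=X-tc; print(n,np.round(X,1),"rel tcp in case",np.round([d[0]*np.cos(t)+d[1]*np.sin(t),-d[0]*np.sin(t)+d[1]*np.cos(t)],1))
loc("cross",P(336,189,.038)); loc("div front end",P(340,332,.038)); loc("existing angle near edge",P(427,247,.014)); loc("ex foot",P(395,238,.014)); loc("outer wall front",P(462,320,.038)); loc("rim front",P(335,346,.05))
```

```text
cross [ 494.4 -185.8   38. ] rel tcp in case [62.5 30.6]
div front end [ 407.  -168.9   38. ] rel tcp in case [-26.4  31.5]
existing angle near edge [ 445.9 -232.9   14. ] rel tcp in case [ 23.3 -24.5]
ex foot [ 455.5 -213.4   14. ] rel tcp in case [29.3 -3.6]
outer wall front [ 401.2 -246.2   38. ] rel tcp in case [-18.3 -45.6]
rim front [ 403.4 -166.3   50. ] rel tcp in case [-30.5  33.3]
```

jog_arm([
  [1,-0.001,0,0.01,0,0,0],
  [1,-0.001,0,0.025,0,0,0],
  [1,-0.001,0,0.042,0,0,0],
  [1,-0.001,0,0.059,0,0,0],
  [1,-0.001,0,0.075,0,0,0],
  [1,-0.001,0,0.088,0,0,0],
  [1,-0.001,0,0.098,0,0,0],
  [1,-0.001,0,0.105,0,0,0],
  [1,-0.001,0,0.108,0,0,0],
  [1,-0.001,0,0.109,0,0,0],
])

```text
time_s: 33.37
tcp_pos: [0.4263, -0.2047, 0.0202]
ee_rot: [[0.984, -0.181, -0.001], [-0.181, -0.984, 0.0], [-0.001, 0.0, -1.0]]
wrist_force: [-0.1, -0.3, -1.1]
gripper_width: 0.09
```

jog_arm([
  [1,0,0,0,0,0,0],
  [1,0,0,0.0005,0,0,0],
  [1,0,0,0.001,0,0,0],
  [1,0,0,0.0015,0,0,0],
  [1,0,0,0.002,0,0,0],
  [1,0,0,0.0025,0,0,0],
  [1,0,0,0.003,0,0,0],
  [1,0,0,0.003,0,0,0],
  [1,0,0,0.003,0,0,0],
  [1,0,0,0.003,0,0,0],
])

```text
time_s: 34.2
tcp_pos: [0.4262, -0.2048, 0.0175]
ee_rot: [[0.984, -0.181, -0.0], [-0.181, -0.984, 0.0], [-0.0, 0.0, -1.0]]
wrist_force: [-0.4, 0.3, -1.4]
gripper_width: 0.089
```

jog_arm([
  [1,0,0,0,0,0,0],
  [1,0,0,0.0005,0,0,0],
  [1,0,0,0.0005,0,0,0],
  [1,0,0,0.001,0,0,0],
  [1,0,0,0.001,0,0,0],
  [1,0,0,0.001,0,0,0],
  [1,0,0,0.001,0,0,0],
  [1,0,0,0.001,0,0,0],
  [1,0,0,0.001,0,0,0],
  [1,0,0,0.001,0,0,0],
])

```text
time_s: 35.03
tcp_pos: [0.4264, -0.2048, 0.0174]
ee_rot: [[0.984, -0.18, 0.0], [-0.18, -0.984, -0.0], [0.0, 0.0, -1.0]]
wrist_force: [-2.1, 1.6, 8.0]
gripper_width: 0.091
```

Contact, 8 N. Release a little and lift.

jog_arm([
  [1,0,0,-0.0005,0,0,0],
  [0.75,0,0,-0.0005,0,0,0],
  [0.65,0,0,-0.0005,0,0,0],
  [0.6,0,0,-0.0005,0,0,0],
  [0.6,0,0,-0.0005,0,0,0],
  [0.6,0,0,-0.004,0,0,0],
  [0.6,0,0,-0.015,0,0,0],
  [0.6,0,0,-0.035,0,0,0],
  [0.6,0,0,-0.065,0,0,0],
  [0.6,0,0,-0.09,0,0,0],
])

```text
time_s: 35.87
tcp_pos: [0.4261, -0.2049, 0.1079]
ee_rot: [[0.984, -0.181, -0.0], [-0.181, -0.984, -0.0], [-0.0, 0.0, -1.0]]
wrist_force: [1.1, -0.0, -0.1]
gripper_width: 0.199
```

```bash
python3 plan.py --done -.001 0 .113 0; python3 plan.py --done 0 0 -.09 0
python3 - <<'E'
from h import *
c=capture("wrist");save(c,"w18",None,1.4)
s=sense();print(s["tcp_pos"],s["wrist_force"],s["gripper_width"]*87)
E
```

```text
cmd [  0.4262  -0.2053   0.017  -10.416 ]
cmd [  0.4262  -0.2053   0.107  -10.416 ]
[ 0.4297079  -0.20576575  0.1128373 ] [1.81763883 0.38570736 4.16935304] 17.321088090044178
```

View pics/w18.png

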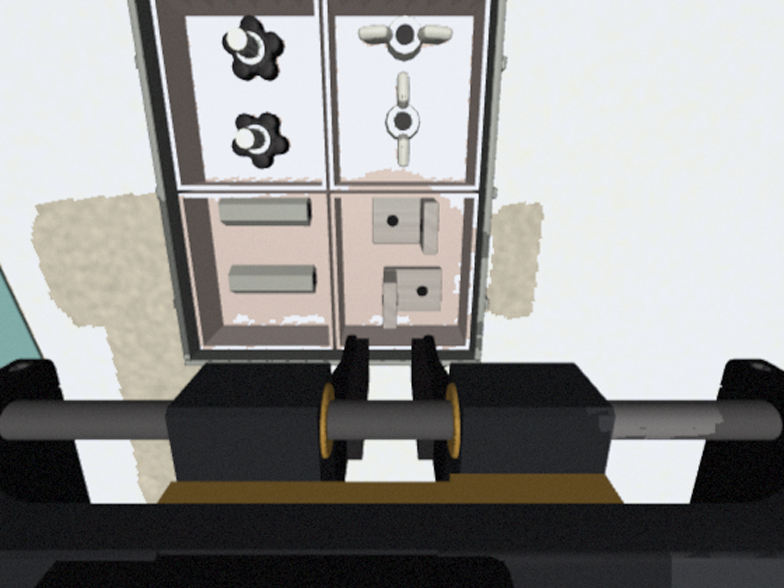

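```bash
python3 - <<'E'
from h import *
c=capture("top"); k=2.8
def C(u,v,z): return 1000*cast(c,310+(u+.5)/k-.5,85+(v+.5)/k-.5,z)
t=np.radians(-10.4)
def cs(p): d=p-np.array([493.5,-184.5,0]); return np.round([d[0]*np.cos(t)+d[1]*np.sin(t),-d[0]*np.sin(t)+d[1]*np.cos(t)],1)
print("lip",cs(C(322,54,.25)),"frame L,R",cs(C(150,42,.237)),cs(C(480,98,.237)))
print("bg",C(410,10,.0))
save(capture("scene"),"s1",(60,160,260,300),4)
s=sense();print(s["tcp_pos"])
E
python3 plan.py .426 -.205 .30 -10.4; python3 case.py .175 0
```

```text
lip [133.5   0.4] frame L,R [130.4  83.4] [132.1 -83.9]
bg [ 782.30904466 -366.72030987    0.        ]
[ 0.42774553 -0.2050087   0.10871555]
delta [-0.0002 -0.0003 -0.193  -0.0003] rows lin 4.6 rot 0.0
world 0.6651 -0.2156
```

View pics/s1.png

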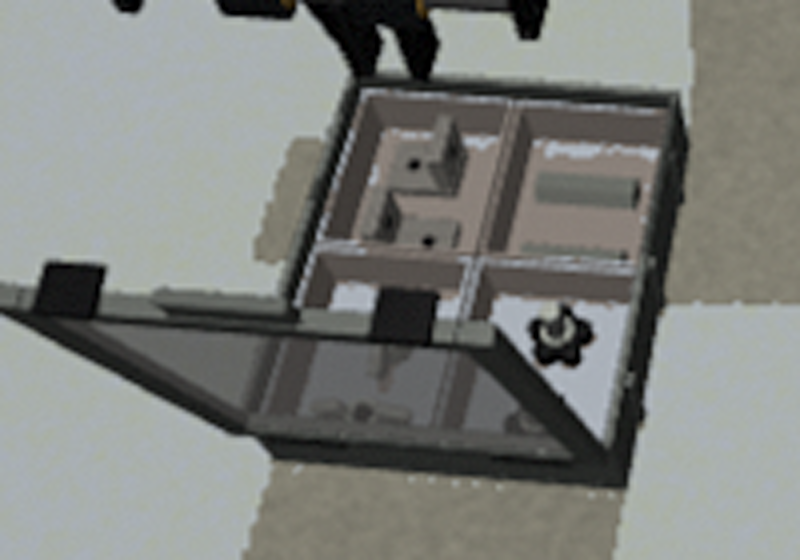

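jog_arm([
  [1,0,0,-0.005,0,0,0],
  [1,0,0,-0.018,0,0,0],
  [1,0,0,-0.04,0,0,0],
  [1,0,0,-0.068,0,0,0],
  [1,0,0,-0.098,0,0,0],
  [1,0,0,-0.128,0,0,0],
  [1,0,0,-0.155,0,0,0],
  [1,0,0,-0.178,0,0,0],
  [1,0,0,-0.192,0,0,0],
  [1,0,0,-0.195,0,0,0],
])

```text
time_s: 36.85
tcp_pos: [0.4272, -0.2051, 0.3035]
ee_rot: [[0.984, -0.181, 0.003], [-0.181, -0.984, -0.001], [0.003, 0.0, -1.0]]
wrist_force: [-0.3, -0.0, -0.2]
gripper_width: 0.005
```

```bash
python3 plan.py --done 0 0 -.195 0; python3 plan.py .6651 -.2156 .302 -10.4
```

```text
cmd [  0.4262  -0.2053   0.302  -10.416 ]
delta [ 0.2369 -0.0331  0.     -0.0003] rows lin 5.7 rot 0.0
```

jog_arm([
  [1,0.006,-0.001,0,0,0,0],
  [1,0.022,-0.003,0,0,0,0],
  [1,0.05,-0.007,0,0,0,0],
  [1,0.085,-0.012,0,0,0,0],
  [1,0.12,-0.017,0,0,0,0],
  [1,0.155,-0.022,0,0,0,0],
  [1,0.188,-0.026,0,0,0,0],
  [1,0.215,-0.03,0,0,0,0],
  [1,0.232,-0.032,0,0,0,0],
  [1,0.237,-0.033,0,0,0,0],
])

```text
time_s: 37.68
tcp_pos: [0.6673, -0.2148, 0.2958]
ee_rot: [[0.984, -0.181, -0.007], [-0.181, -0.984, 0.001], [-0.007, -0.0, -1.0]]
wrist_force: [-0.6, 0.7, -0.9]
gripper_width: 0.007
```

```bash
python3 plan.py --done .237 -.033 0 0
python3 - <<'E'
from h import *
c=capture("wrist");save(c,"w19",None,1.4)
save(capture("scene"),"s2",(0,120,280,330),2.8)
s=sense();print(s["tcp_pos"],s["wrist_force"])
E
```

```text
cmd [  0.6652  -0.2157   0.302  -10.416 ]
[ 0.66555001 -0.21485636  0.29753451] [-0.4467629   0.12629556  0.83902852]
```

View pics/w19.png

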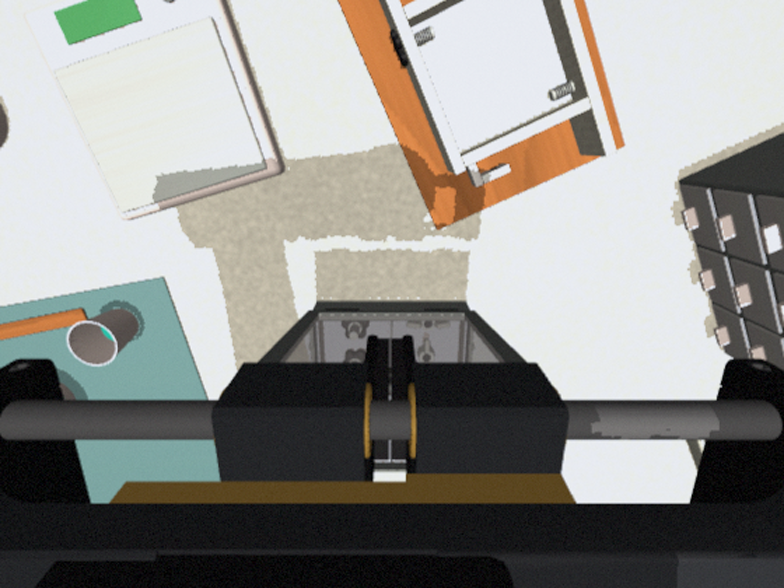

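View pics/s2.png

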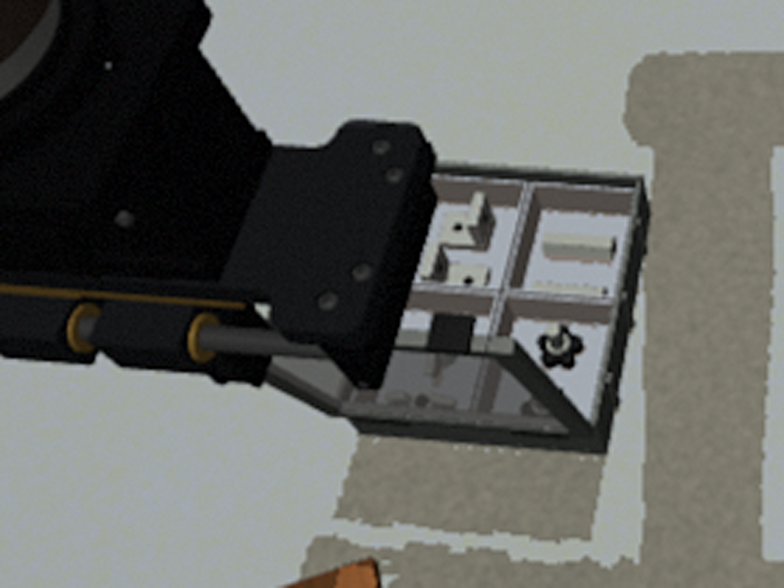

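jog_arm([
  [1,0,0,0.008,0,0,0],
  [1,0,0,0.02,0,0,0],
  [1,0,0,0.035,0,0,0],
  [1,0,0,0.05,0,0,0],
  [1,0,0,0.065,0,0,0],
  [1,0,0,0.077,0,0,0],
  [1,0,0,0.087,0,0,0],
  [1,0,0,0.094,0,0,0],
  [1,0,0,0.097,0,0,0],
  [1,0,0,0.097,0,0,0],
])

```text
time_s: 38.62
tcp_pos: [0.6648, -0.2152, 0.2041]
ee_rot: [[0.984, -0.181, -0.001], [-0.181, -0.984, 0.0], [-0.001, 0.0, -1.0]]
wrist_force: [0.3, 0.4, -0.8]
gripper_width: 0.006
```

```bash
python3 plan.py --done 0 0 .097 0
python3 - <<'E'
from h import *
save(capture("scene"),"s3",(0,120,280,330),2.8)
s=sense();print(s["tcp_pos"],s["wrist_force"])
E
```

```text
cmd [  0.6652  -0.2157   0.205  -10.416 ]
[ 0.66521556 -0.21530993  0.2048659 ] [ 0.46518339 -0.62462535  0.81852458]
```

View pics/s3.png

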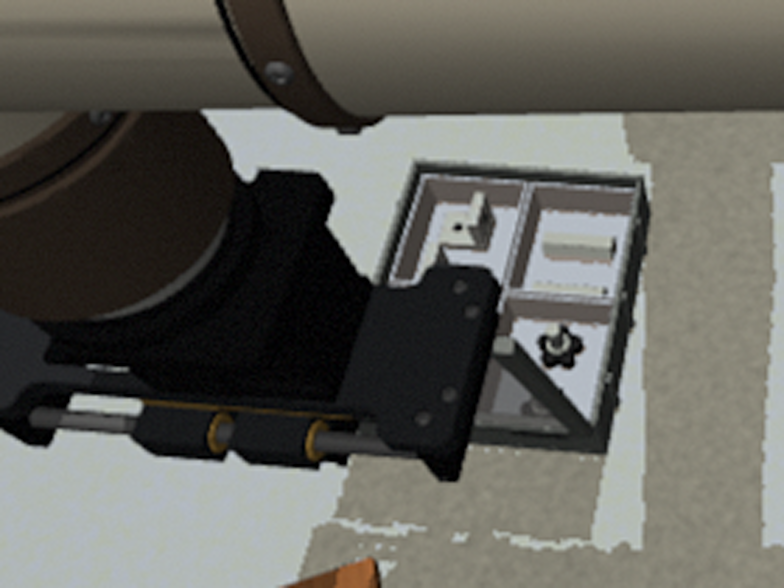

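```bash
python3 plan.py --done -.0615 0 -.03 0
python3 - <<'E'
import numpy as np
r=.185
f=lambda t:(.096-r*np.cos(t)+.008*np.sin(t)+.0095,.05+r*np.sin(t)+.008*np.cos(t))
x0,z0=f(np.pi/2)
for i in range(0,51):
    t=np.pi/2*(1-i/50); x,z=f(t)
    if i%5==0: print(i,round(t,3),"dx",round(x-x0,4),"dz(down)",round(z0-z,4))
E
```

```text
cmd [  0.6047  -0.2046   0.235  -10.416 ]
0 1.571 dx 0.0 dz(down) 0.0
5 1.414 dx -0.029 dz(down) 0.001
10 1.257 dx -0.0576 dz(down) 0.0066
15 1.1 dx -0.0849 dz(down) 0.0165
20 0.942 dx -0.1103 dz(down) 0.0306
25 0.785 dx -0.1332 dz(down) 0.0485
30 0.628 dx -0.153 dz(down) 0.0698
35 0.471 dx -0.1692 dz(down) 0.0939
40 0.314 dx -0.1815 dz(down) 0.1202
45 0.157 dx -0.1895 dz(down) 0.1482
50 0.0 dx -0.193 dz(down) 0.177
```

jog_arm([
  [1,-0.006,0,-0.005,0,0,0],
  [1,-0.012,0,-0.01,0,0,0],
  [1,-0.018,0,-0.015,0,0,0],
  [1,-0.024,0,-0.018,0,0,0],
  [1,-0.03,0,-0.02,0,0,0],
  [1,-0.036,0,-0.022,0,0,0],
  [1,-0.042,0,-0.024,0,0,0],
  [1,-0.048,0,-0.026,0,0,0],
  [1,-0.055,0,-0.028,0,0,0],
  [1,-0.0615,0,-0.03,0,0,0],
])

```text
time_s: 39.5
tcp_pos: [0.6043, -0.2039, 0.2346]
ee_rot: [[0.984, -0.181, 0.0], [-0.181, -0.984, 0.0], [0.0, -0.0, -1.0]]
wrist_force: [0.8, 0.2, -0.7]
gripper_width: 0.006
```

Run:
```python
from h import *
save(capture("scene"),"s4",(0,120,280,330),2.8); save(capture("wrist"),"w20",None,1.4)
s=sense();print(s["tcp_pos"],s["wrist_force"])
```

```text
[ 0.60370474 -0.20400403  0.23539299] [0.50096432 0.04174132 0.18913098]
```

View pics/s4.png

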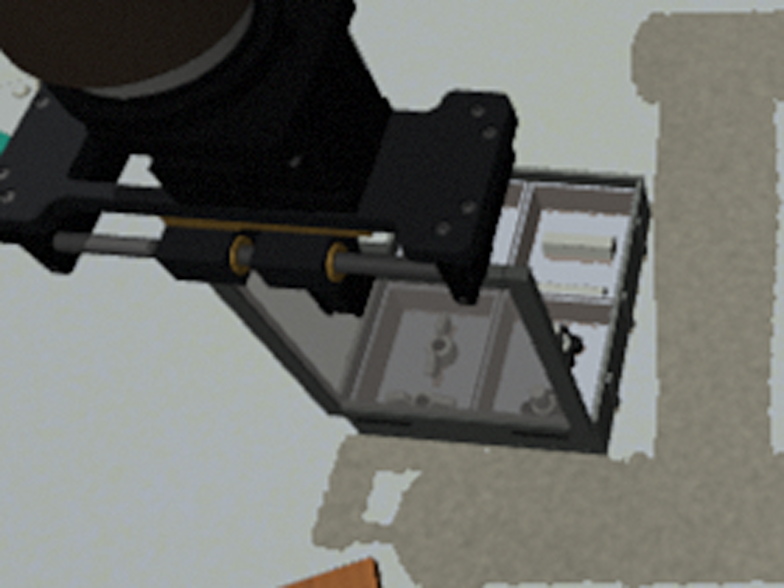

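View pics/w20.png

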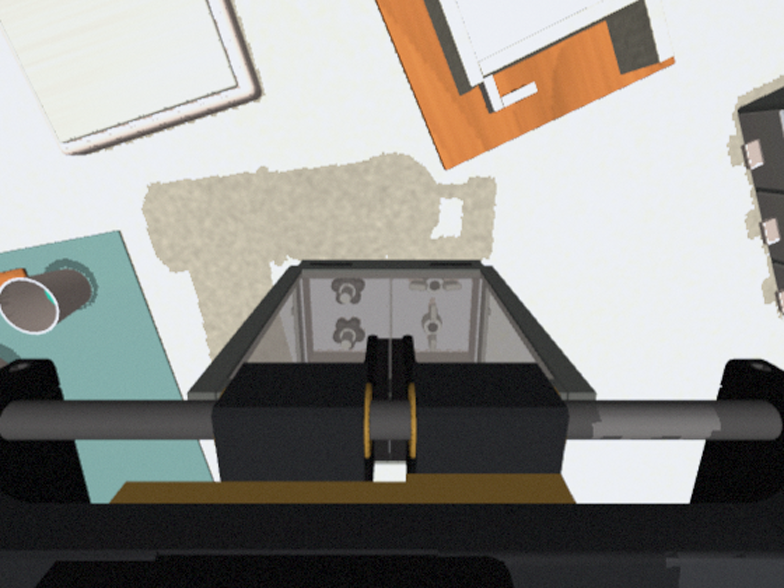

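jog_arm([
  [1,-0.006,0,0,0,0,0],
  [1,-0.0116,0,0,0,0,0],
  [1,-0.0174,0,0,0,0,0],
  [1,-0.0232,0,0.0005,0,0,0],
  [1,-0.029,0,0.001,0,0,0],
  [1,-0.0348,0,0.002,0,0,0],
  [1,-0.0405,0,0.003,0,0,0],
  [1,-0.0463,0,0.004,0,0,0],
  [1,-0.052,0,0.005,0,0,0],
  [1,-0.0576,0,0.0065,0,0,0],
])

```text
time_s: 40.43
tcp_pos: [0.5475, -0.1936, 0.2277]
ee_rot: [[0.984, -0.181, -0.0], [-0.181, -0.984, 0.0], [-0.0, -0.0, -1.0]]
wrist_force: [2.1, -0.5, -0.3]
gripper_width: 0.007
```

```bash
python3 plan.py --done -.0576 0 .0065 0
python3 - <<'E'
from h import *
save(capture("wrist"),"w21",None,1.4)
s=sense();print(s["tcp_pos"],s["wrist_force"])
import numpy as np
r=.185
f=lambda t:(.096-r*np.cos(t)+.008*np.sin(t)+.0095,.05+r*np.sin(t)+.008*np.cos(t))
for k in (10,20,30,40):
    x0,z0=f(np.pi/2*(1-k/50)); print([[round(float(f(np.pi/2*(1-i/50))[0]-x0),4),round(float(z0-f(np.pi/2*(1-i/50))[1]),4)] for i in range(k+1,k+11)])
E
```

```text
cmd [  0.5481  -0.1942   0.2285 -10.416 ]
[ 0.54632506 -0.19329235  0.22746826] [-0.30326009 -0.34828414 -0.92043892]
[[-0.0056, 0.0016], [-0.0111, 0.0035], [-0.0166, 0.0055], [-0.022, 0.0076], [-0.0273, 0.0099], [-0.0326, 0.0124], [-0.0377, 0.0151], [-0.0428, 0.0179], [-0.0478, 0.0209], [-0.0527, 0.024]]
[[-0.0048, 0.0033], [-0.0095, 0.0067], [-0.0141, 0.0103], [-0.0185, 0.014], [-0.0229, 0.0179], [-0.0271, 0.0219], [-0.0312, 0.026], [-0.0352, 0.0303], [-0.039, 0.0347], [-0.0427, 0.0392]]
[[-0.0035, 0.0046], [-0.0069, 0.0093], [-0.0102, 0.0142], [-0.0133, 0.0191], [-0.0162, 0.0241], [-0.019, 0.0292], [-0.0216, 0.0344], [-0.0241, 0.0397], [-0.0264, 0.045], [-0.0285, 0.0504]]
[[-0.0019, 0.0055], [-0.0037, 0.011], [-0.0053, 0.0166], [-0.0068, 0.0223], [-0.008, 0.0279], [-0.0091, 0.0337], [-0.01, 0.0394], [-0.0107, 0.0452], [-0.0112, 0.051], [-0.0115, 0.0568]]
```

View pics/w21.png

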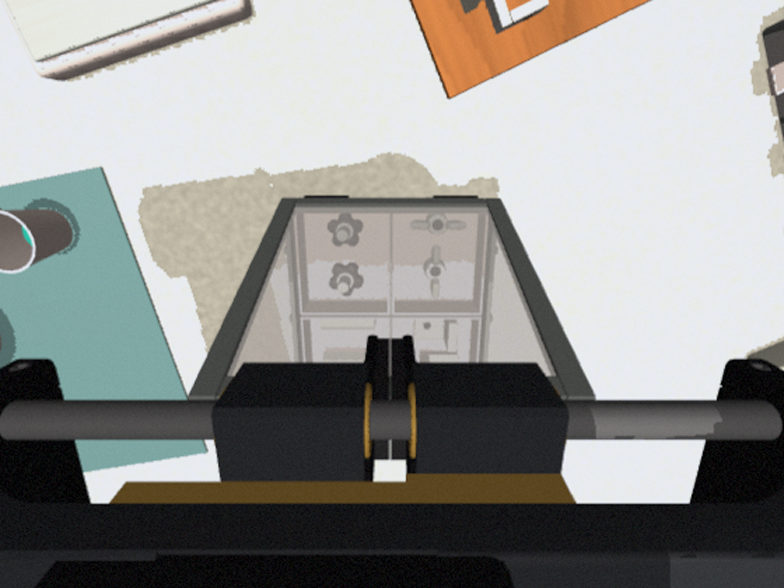

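Lid follows the fingers. Continue along the arc.

jog_arm([
  [1,-0.0056,0,0.0015,0,0,0],
  [1,-0.011,0,0.0035,0,0,0],
  [1,-0.0165,0,0.0055,0,0,0],
  [1,-0.022,0,0.0075,0,0,0],
  [1,-0.0273,0,0.01,0,0,0],
  [1,-0.0325,0,0.0125,0,0,0],
  [1,-0.0377,0,0.015,0,0,0],
  [1,-0.043,0,0.018,0,0,0],
  [1,-0.048,0,0.021,0,0,0],
  [1,-0.0525,0,0.024,0,0,0],
])

```text
time_s: 41.32
tcp_pos: [0.496, -0.1841, 0.2038]
ee_rot: [[0.984, -0.181, -0.0], [-0.181, -0.984, 0.0], [-0.0, -0.0, -1.0]]
wrist_force: [0.4, -0.1, -0.3]
gripper_width: 0.008
```

jog_arm([
  [1,-0.005,0,0.0035,0,0,0],
  [1,-0.0095,0,0.007,0,0,0],
  [1,-0.014,0,0.0105,0,0,0],
  [1,-0.0185,0,0.014,0,0,0],
  [1,-0.023,0,0.018,0,0,0],
  [1,-0.027,0,0.022,0,0,0],
  [1,-0.031,0,0.026,0,0,0],
  [1,-0.035,0,0.03,0,0,0],
  [1,-0.039,0,0.035,0,0,0],
  [1,-0.0425,0,0.039,0,0,0],
])

```text
time_s: 42.15
tcp_pos: [0.4541, -0.1764, 0.1645]
ee_rot: [[0.984, -0.181, -0.001], [-0.181, -0.984, 0.0], [-0.001, -0.0, -1.0]]
wrist_force: [0.6, 0.3, 0.8]
gripper_width: 0.005
```

```bash
python3 plan.py --done -.0525 0 .024 0;python3 plan.py --done -.0425 0 .039 0
python3 - <<'E'
from h import *
save(capture("wrist"),"w22",None,1.4);save(capture("scene"),"s22",(40,120,300,330),2.8)
s=sense();print(s["tcp_pos"],s["wrist_force"])
E
```

```text
cmd [  0.4965  -0.1847   0.2045 -10.416 ]
cmd [  0.4547  -0.177    0.1655 -10.416 ]
[ 0.45330507 -0.17631998  0.16409535] [ 0.14986343 -0.14680951  0.29744182]
```

View pics/w22.png

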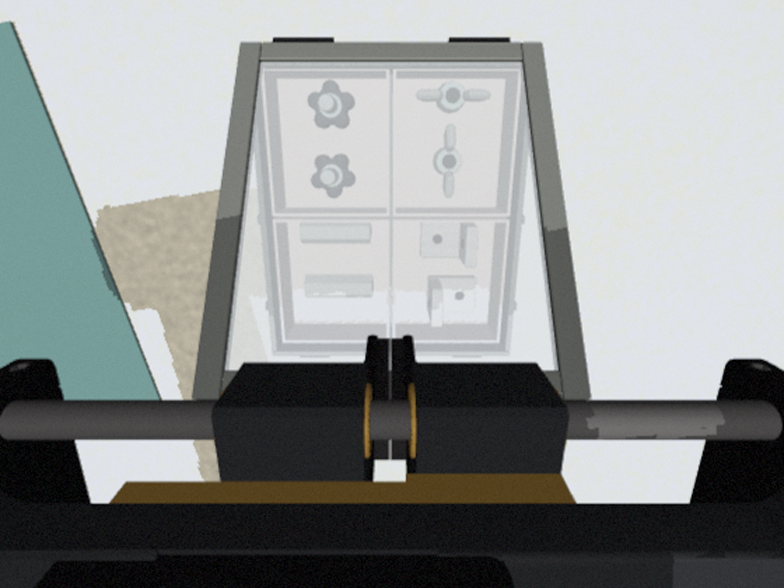

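View pics/s22.png

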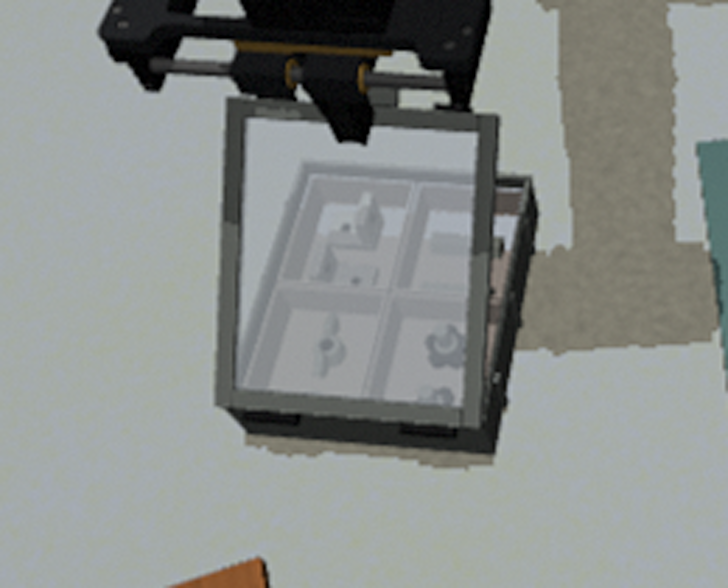

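jog_arm([
  [1,-0.0035,0,0.0045,0,0,0],
  [1,-0.007,0,0.0095,0,0,0],
  [1,-0.01,0,0.014,0,0,0],
  [1,-0.0135,0,0.019,0,0,0],
  [1,-0.016,0,0.024,0,0,0],
  [1,-0.019,0,0.029,0,0,0],
  [1,-0.0215,0,0.0345,0,0,0],
  [1,-0.024,0,0.04,0,0,0],
  [1,-0.0265,0,0.045,0,0,0],
  [1,-0.0285,0,0.0505,0,0,0],
])

```text
time_s: 43.08
tcp_pos: [0.4265, -0.1713, 0.114]
ee_rot: [[0.984, -0.181, -0.0], [-0.181, -0.984, 0.0], [-0.0, -0.0, -1.0]]
wrist_force: [0.6, 0.5, -0.3]
gripper_width: 0.007
```

jog_arm([
  [1,-0.002,0,0.0055,0,0,0],
  [1,-0.0035,0,0.011,0,0,0],
  [1,-0.0055,0,0.0165,0,0,0],
  [1,-0.007,0,0.022,0,0,0],
  [1,-0.008,0,0.0275,0,0,0],
  [1,-0.009,0,0.0325,0,0,0],
  [1,-0.01,0,0.037,0,0,0],
  [1,-0.0105,0,0.041,0,0,0],
  [1,-0.011,0,0.045,0,0,0],
  [1,-0.0115,0,0.048,0,0,0],
])

```text
time_s: 43.92
tcp_pos: [0.4154, -0.1693, 0.0661]
ee_rot: [[0.984, -0.181, -0.0], [-0.181, -0.984, -0.0], [-0.0, 0.0, -1.0]]
wrist_force: [-0.5, 0.4, 0.5]
gripper_width: 0.009
```

```bash
python3 plan.py --done -.0285 0 .0505 0;python3 plan.py --done -.0115 0 .048 0
python3 - <<'E'
from h import *
save(capture("wrist"),"w23",None,1.4);save(capture("scene"),"s23",(40,120,300,330),2.8)
s=sense();print(s["tcp_pos"],s["wrist_force"])
E
```

```text
cmd [  0.4266  -0.1718   0.115  -10.416 ]
cmd [  0.4153  -0.1698   0.067  -10.416 ]
[ 0.41474956 -0.16922741  0.06593975] [-0.15013208 -0.43630211 -0.73578896]
```

View pics/s23.png

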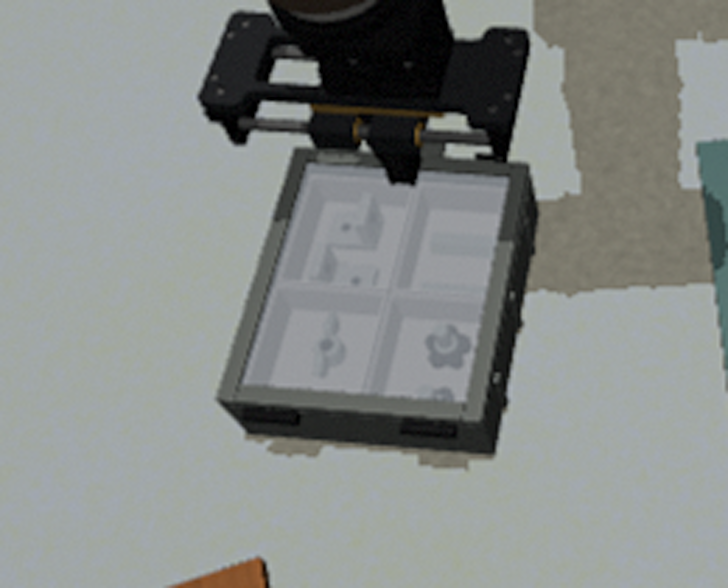

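jog_arm([
  [1,0,0,0.001,0,0,0],
  [1,0,0,0.002,0,0,0],
  [1,0,0,0.003,0,0,0],
  [1,0,0,0.004,0,0,0],
  [1,0,0,0.005,0,0,0],
  [1,0,0,0.006,0,0,0],
  [1,0,0,0.007,0,0,0],
  [1,0,0,0.008,0,0,0],
  [1,0,0,0.009,0,0,0],
  [1,0,0,0.009,0,0,0],
])

```text
time_s: 44.85
tcp_pos: [0.4154, -0.1693, 0.0586]
ee_rot: [[0.984, -0.18, -0.001], [-0.18, -0.984, -0.0], [-0.0, 0.0, -1.0]]
wrist_force: [-3.6, 2.3, 10.2]
gripper_width: 0.002
```

jog_arm([
  [1,0,0,0,0,0,0],
  [1,0,0,0,0,0,0],
  [1,0,0,0.0005,0,0,0],
  [1,0,0,0.0005,0,0,0],
  [1,0,0,0.0005,0,0,0],
  [1,0,0,0.0005,0,0,0],
  [1,0,0,0.0005,0,0,0],
  [1,0,0,0.0005,0,0,0],
  [1,0,0,0.0005,0,0,0],
  [1,0,0,0.0005,0,0,0],
])

```text
time_s: 45.68
tcp_pos: [0.4155, -0.1693, 0.0585]
ee_rot: [[0.984, -0.18, 0.0], [-0.18, -0.984, -0.0], [0.0, 0.0, -1.0]]
wrist_force: [-4.1, 3.1, 13.9]
gripper_width: 0.006
```

jog_arm([
  [1,0,0,-0.002,0,0,0],
  [1,0,0,-0.008,0,0,0],
  [1,0,0,-0.02,0,0,0],
  [1,0,0,-0.04,0,0,0],
  [1,-0.01,0,-0.065,0,0,0],
  [1,-0.02,0,-0.09,0,0,0],
  [1,-0.03,0.01,-0.115,0,0,0],
  [1,-0.035,0.02,-0.135,0,0,0],
  [1,-0.035,0.025,-0.145,0,0,0],
  [1,-0.035,0.025,-0.145,0,0,0],
])

```text
time_s: 46.52
tcp_pos: [0.3779, -0.1884, 0.2048]
ee_rot: [[0.983, -0.181, 0.007], [-0.181, -0.983, -0.001], [0.007, 0.0, -1.0]]
wrist_force: [-0.1, -0.2, -0.3]
gripper_width: 0.008
```

```bash
python3 plan.py --done 0 0 .0095 0;python3 plan.py --done -.035 .025 -.145 0
python3 - <<'E'
from h import *
save(capture("wrist"),"w24",None,1.4);save(capture("scene"),"s24",(40,120,300,330),2.8);save(capture("top"),"t24",None,1.4)
s=sense();print(s["tcp_pos"],s["wrist_force"])
E
```

```text
cmd [  0.4153  -0.1698   0.0575 -10.416 ]
cmd [  0.3764  -0.188    0.2025 -10.416 ]
[ 0.3760009  -0.18724086  0.20120477] [ 1.41398511  0.63925381 -0.72513572]
```

View pics/w24.png

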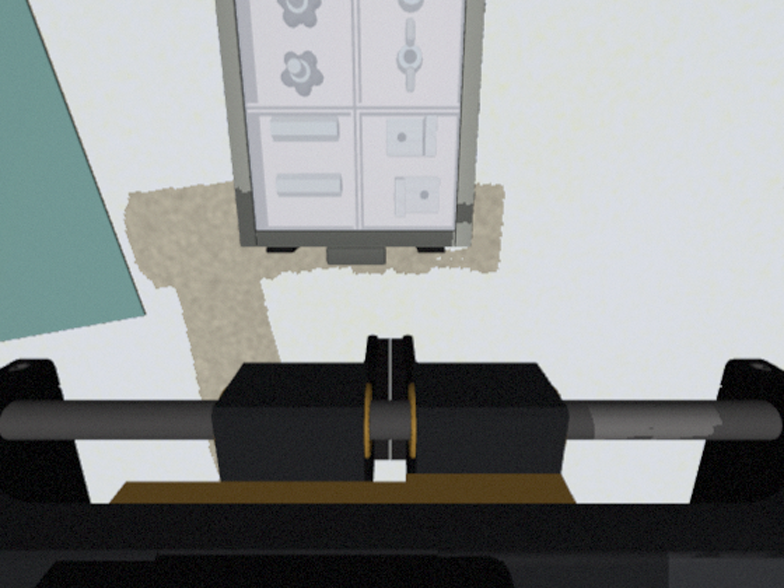

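View pics/s24.png

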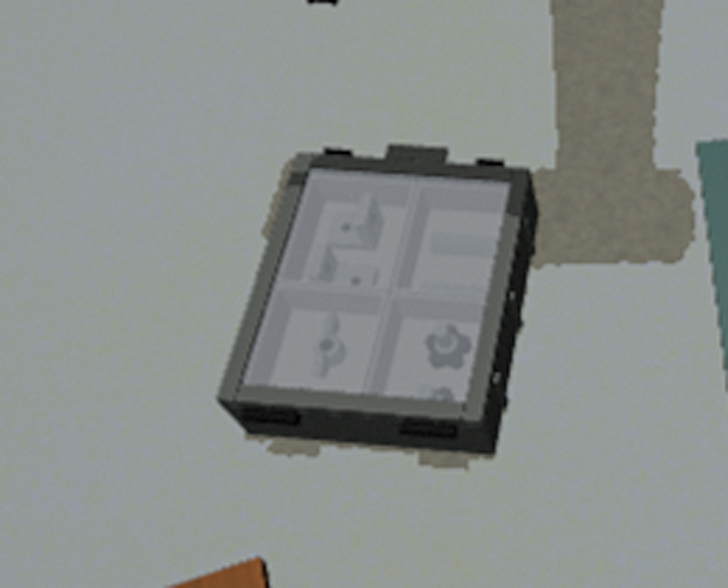

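View pics/t24.png

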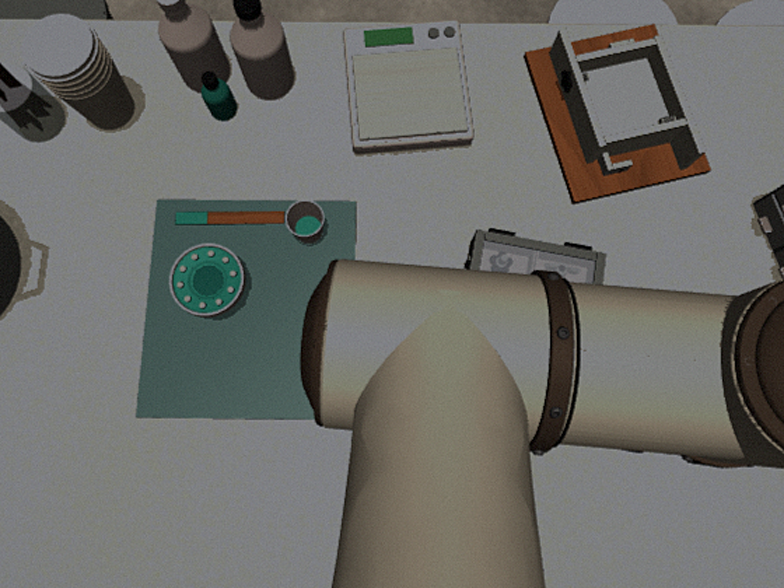

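```bash
python3 -c "
from station import *
s=sense();print(s['time_s'],s['wrist_force'],s['joint_velocities'].round(2));print(finish_job())"
```

```text
46.6667 [ 1.41398511  0.63925381 -0.72513572] [ 0.33  0.91 -0.57  0.09 -0.13 -0.01]
the job is handed in; nothing more can be done
None
```

All four loose pieces are in the assortment case, each flat on the bottom of the box that holds its own kind, and the lid is shut. I handed the job in at 46.7 s, with the arm clear and touching nothing.

- **Placing:** I lowered each piece until the floor took its weight, with 3 to 8 N at the wrist, and only then released it. Pictures after each release and after shutting the lid show all four pieces in place and none above the rim.
- **Lid:** I swung it down slowly with the closed fingertips. It stopped dead at about 58.5 mm, where its top should lie at 58 mm. The wrist force rose to 14 N there with no further movement, well above the 2 to 4 N that moves the lid. The 0.5 mm difference is within the measuring noise.
- **Ring mould:** it stands where it did in the first overhead picture.
- **Disagreements:** the case's centre came out 2 to 4 mm apart in different pictures. I re-measured at each box and kept several millimetres clear; no piece or finger appeared to touch a wall. No check failed.

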